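Clear the jammed tin chute

ROBOT

A 6-joint arm with a two-finger parallel gripper is mounted at the origin on the work surface. World frame = base frame: x ahead of the robot, y to its left, z up, the work surface at z = 0. Lengths are in m, angles in degrees, forces in N, time in s.
With the tool pointing down it reaches from about 0.3 to 0.75 m from the base axis. Payload 8.5 kg.
Tool frame: the origin (TCP) lies at the very end of the fingers, on their centre line; the grasp point (between the pads) lies 19 mm behind it; z points along the fingers, y is the direction in which the jaws open and shut (so a half turn about z gives the same grasp; the last joint's range is limited). The gripper opens to 85 mm and grips with 20 to 120 N. Pads are 22 mm wide; open, the fingers measure 114 mm over their backs; the gripper's body (76 mm by 85 mm) begins 54 mm behind the grasp point. The pads swing forward as they close: fully open they stand 13 mm farther back than shut.
Start: joints at [-82.179, 21.807, 74.336, -0, 83.858, -12.336], TCP at [0.19, -0.516, 0.231] pointing down, gripper open.
Joint ranges: [-178.18, 178.18], [-50.72, 133.34], [12.68, 142.11], [-81.47, 261.47], [9.98, 163.14], [-165.26, 165.26]. Speed limits (degrees/s): [136.94, 136.94, 180, 180, 180, 180].

INTERFACE

Orientations are given as a 3x3 rotation matrix whose columns are the frame's x, y, z axes.
In Python, from rig import env, vision, close_job, spotter gives the robot as it stands. The module is installed in compiled form; this text tells all that it offers.
- The arm moves only by the tool jog_arm, never from a script. Its argument "plan" is a list that holds one entry, the list of rows, each a list of 6 numbers: the shift along the tool's x, y, z in units of 40 mm (1.0 is 40 mm), then the turn, a rotation vector about the tool's x, y, z in units of 0.15 rad (1.0 is 0.15 rad). A call has 1 to 10 rows; each row shifts and turns the commanded pose from where the row before left it, along the tool's axes as they then stand; what a row does not reach is not made up. A row lasts 1/10 s, in which the tool goes at most 50 mm and 8.59 degrees, less where a joint would pass 70% of its speed; a pose out of reach is approached as far as the arm can. A call with a number of a shift or a turn outside -1 to 1 is refused whole. A call with a gripper value outside its range is refused whole. "grip" is the opening, from -1 (shut) to 1 (fully open), set as the call begins (left out, the last holds). The fingers move at their own pace and stop on an object; "squeeze" is the grip in N (left out, the last holds). Time passes only in rows, so rows that do not move let the fingers close. It gives the time, the measured TCP pose, the force and the opening at its end, in the units of the state.
- env.observe(): the state, without advancing time (a new reading comes with each control period).
- vision.get_image(name): name is "scene" or "top"; returns (picture, depth): 480x640x3 uint8, red, green, blue; 480x640 float32, m along the optical axis (not along the pixel's ray), 0 where there is no reading.
- vision.camera_info(name): a dict with "fx", "fy", "cx", "cy" (pixels), "k1" (the pictures are not rectified: a ray, as slopes to the right and down, at radius r is drawn at 1 + k1 r^2 times it, then the intrinsics apply), "rvec" (rotation vector, rad) and "tvec" (3), from world to camera coordinates, as OpenCV has them. Camera axes: x right, y down, z forward; pixel columns grow to the right and rows downward; lengths in m; the calibration is good to about 2 mm. A picture is of the moment at which its call begins. camera_info takes no time and is no camera call.
- close_job(): hands the job in, once; it reports no verdict.
Trained networks look in the newest picture that a camera, given by its name, has taken for a name from the list of things; names that differ only in an ending like _2 or _b are one class to them, and where a whole thing is asked for, a point or a joint stands for the part that bears it (a point fixed in the world has none). Each returns a list of dicts, best first, with "score" (0 to 1); they miss things now and then, are a little off and sometimes report something else, mostly with a low value. They report only what shows in the picture. A call takes as long as a camera call.
- spotter.trace(camera, query): "pixels" (480x640 bool, what is visible of it) and "rect" ([left, top, right, bottom] in pixels, round what is visible of it).
The state is a dict: "time_s": time; "q": joint angles; "qvel": joint speeds; "joint_efforts": joint torques, N m; "position": TCP position; "tool_rot": TCP orientation; "ft_force": force on the tool from outside, world axes, zero at the start; "wrist_torque": the same for the moment, N m; "grip_width": finger opening in m.
Only numpy, scipy, OpenCV 4.12 (cv2) and the standard library are available. Lean on these libraries where they do the work, as an engineer would, in place of code of your own. Each camera call takes 0.05 s, during which the arm holds its last target.

TASK

The scrubbing brush has jammed across the sloping chute and holds back the tins: lift it out so that the tins roll down, and lay it bristles down in the flat tray. Then take the foremost tin out of the chute and put it in the steel bowl, so that the other two move up to the stop. Leave everything else where it stands.

Things in the scene. Friction and masses are not known exactly. Their poses are not given: they have to be found in the camera images.
- chute: Fixed sloping steel chute for tins. Origin on the slab under its lower end; own x points level up the chute, y across, z up. Floor 336 mm long, rises at 26 degrees (0.454 rad) from 50 mm above the slab at own x = 0, so its normal leans 26 degrees from vertical towards -x. Channel 64 mm wide between rails 6 mm thick, 10 mm high. Stop plate 50 mm wide, 36 mm high at the low end.
- chute_cover (a point): Middle of the near (lower, -x) edge of the clear level rain cover over the chute, at its underside, 240 mm above the slab. The cover is 150 mm wide and runs 158 mm from here up the chute. An upright gripper over the brush hits it: tilt the tool to the floor's normal (26 degrees, fingers pointing down and up the chute). Axes as the chute's.
- chute_cheeks (a point): Point on the chute floor midway between two fixed steel cheeks that stand outside the rails, 42 to 85 mm either side of the middle, 40 mm high, 20 mm long along the slope, 85 mm up the slope from the stop. Tins pass between them; the brush is caught against their uphill side. Axes as the chute's.
- chute_first (a point): The centre of a tin that rests against the chute's stop (28 mm up the slope, 28 mm off the chute floor). Axes as the chute's.
- chute_second (a point): The centre of the second tin when two have moved up to the stop, 56 mm further up the slope. Axes as the chute's.
- chute_jam (a point): Where the centre of the brush's knob stands while the brush is jammed square and central in the chute (the brush may be up to 12 mm sideways of it). Axes as the chute's.
- brush_knob (a point): Scrubbing brush, centre of its knob. Wooden back 60 x 160 x 18 mm on a bristle block 54 x 150 x 24 mm (rigid); on top a wooden knob 46 (own x) x 30 (own y) x 48 mm high: grip it across the 30 mm. Own y: length; own z: up. Knob centre 66 mm above the underside, 24 above the back. Lies across the chute rails, bristles down, tilted with the slope; 0.18 to 0.35 kg.
- tin1_center (a point): Foremost of three equal closed tins, at its centre: a cylinder 56 mm in diameter and 60 mm long with a paper band, lying across the chute (own y is the cylinder's axis), 0.15 to 0.31 kg; rolls down to the stop by itself when the brush is gone. There it can be gripped by its two flat ends (60 mm apart), which stand clear above the 10 mm rails.
- tin2_center (a point): The second tin, at its centre, the same as the first and behind it; follows by itself, rolling.
- tin3_center (a point): The third tin, at its centre, the same and last in the row.
- tray: Fixed flat grey plastic tray 160 (own x) x 230 (own y) mm with a rim 15 mm high and walls and floor 5 mm thick. Origin under its centre, on the slab. It may be left or right of the chute.
- bowl: Loose stainless steel bowl, mouth 200 mm in diameter, 65 mm high, 3 mm wall, 0.4 kg. Origin under its centre, on the slab. It stands on the other side of the chute from the tray.
- scoop: Bystander: blue plastic scoop 110 x 80 x 45 mm with a 95 mm round handle; origin under the pan.
- spray_bottle: Bystander: empty white spray bottle, 72 mm across, 191 mm high; origin under its centre.
- mug: Bystander: white mug, 80 mm across, 90 mm high; origin under its centre.
- pumice: Bystander: grey pumice block 60 x 95 x 35 mm, between the robot and the chute; origin under its centre.
- nail_brush: Bystander: small brush 45 x 90 x 32 mm without knob, between the robot and the chute; origin under its centre.
- jar: Bystander: glass jar, 70 mm across, 85 mm high; origin under its centre.

How it is judged (in metres and radians):
On the way, in this order (a step that is already met when the one before it is completed fails the run):
1. the brush is out of the chute and the foremost tin has rolled down to the stop (distance between brush_knob and chute_jam above 0.06 m and distance between tin1_center and chute_first below 0.012 m), for 0.1 s.
2. the brush lies bristles down, flat in the tray (height (world z) of brush_knob below 0.0755 m and angle between brush_knob's own z axis and vertical below 0.05 rad and horizontal distance between brush_knob and tray below 0.07 m), for 0.2 s.
3. the foremost tin lies in the bowl (horizontal distance between tin1_center and bowl below 0.055 m and height (world z) of tin1_center below 0.062 m and angle between bowl's own z axis and vertical below 0.2 rad), for 0.2 s.
At the end, for the whole second after the job is handed in: Brush flat in the tray, bristles down (within 0.05 rad, knob centre under 75.5 mm high, within 70 mm of the tray centre); first tin in the upright bowl (within 55 mm of its axis, centre under 62 mm high); second tin within 12 mm of its place at the stop, third within 15 mm behind it (all of step 2 and all of step 3 and distance between tin2_center and chute_first below 0.012 m and distance between tin3_center and chute_second below 0.015 m); the robot touches nothing.
It fails at once if a bystander (scoop, spray bottle, mug, pumice, nail brush, jar) is pushed more than 40 mm or knocked over (distance of any of scoop, spray_bottle, mug, pumice, nail_brush, jar from where it was at the start of the episode above 0.04 m or angle between any of scoop, spray_bottle, mug, pumice, nail_brush, jar's own z axis and vertical above 0.5 rad).
It fails at once if the bowl is pushed more than 60 mm (distance of bowl from where it was at the start of the episode above 0.06 m).
It also fails if it takes over 64 s, if anything falls off the work surface, if the arm or the gripper's body presses on something with over 40 N, if the wrist force passes 120 N, or if a joint passes its speed limit or range.

## Working session

There is one attempt and no reset: what is moved stays moved. The work goes in short steps, Python scripts to look and compute and a tool call to move; the robot and the scene stay as the last step left them, time stands still between calls to the robot, and variables do not carry over. Pictures are saved under pics/ and viewed, and the job is handed in when it is done.

Besides the shell and the picture viewer there is one more tool, called as name([rows], argument=value, ...), one row to a line, values as JSON. jog_arm: Moves the arm, as the interface text tells. Its arguments: {"type":"object","properties":{"plan":{"type":"array"},"grip":{"type":"number"},"squeeze":{"type":"number"}},"required":["plan"]}

```bash
mkdir -p pics; ls; python3 - <<'E'
from rig import env, vision
import cv2
print(env.observe())
for n in ("scene","top"):
    im,d=vision.get_image(n)
    cv2.imwrite(f"pics/{n}0.png",im[:,:,::-1]); 
    import numpy as np
    np.savez(f"{n}0.npz",im=im,d=d)
    print(vision.camera_info(n))
E
```

```text
pics
{'time_s': 0.0, 'q': array([-8.21818038e+01,  2.18422154e+01,  7.43832971e+01, -1.42211393e-03,
        8.38572552e+01, -1.23346103e+01]), 'qvel': array([-0.00177354, -0.13948797, -0.02869654,  0.0168378 , -0.1249248 ,
       -0.05121881]), 'joint_efforts': array([-1.07833798e-04, -4.48459697e+01, -2.31277478e+01, -2.53813305e-04,
        4.75291235e-03, -3.49381742e-05]), 'position': array([ 0.18945229, -0.51604435,  0.23070886]), 'tool_rot': array([[ 9.38776231e-01,  3.44527416e-01, -2.20953609e-04],
       [ 3.44527369e-01, -9.38775188e-01,  1.42778369e-03],
       [ 2.84484858e-04, -1.41649395e-03, -9.99998956e-01]]), 'ft_force': array([ 0.42674194,  0.0996453 , -0.35654697]), 'wrist_torque': array([ 0.0817033 ,  0.00406307, -0.019517  ]), 'grip_width': 0.08552879033065745}
{'fx': 561.0174267851528, 'fy': 561.0174267851528, 'cx': 321.2041851040903, 'cy': 240.2295352557858, 'k1': 0.02675938874685767, 'rvec': array([ 2.15304313,  0.85298667, -0.37128378]), 'tvec': array([-0.40109959, -0.13990374,  2.16831489])}
{'fx': 555.3565730746633, 'fy': 555.3565730746633, 'cx': 327.98600873957366, 'cy': 235.3549610679447, 'k1': -0.1083356871626061, 'rvec': array([ 2.19571107, -2.13828263,  0.1498518 ]), 'tvec': array([-0.0530048 ,  0.57920147,  1.63795597])}
```

View pics/scene0.png

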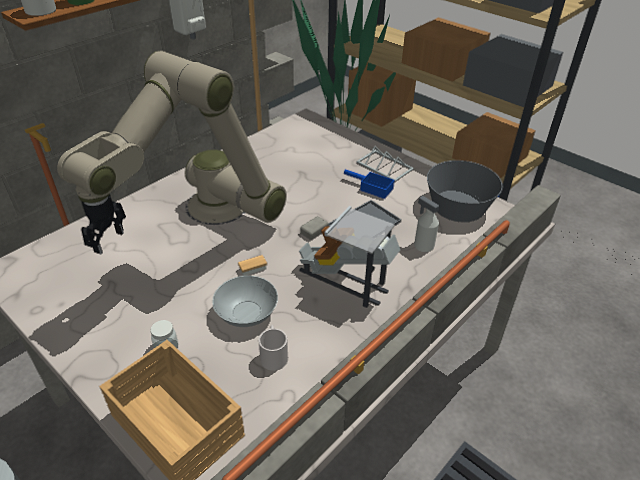

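View pics/top0.png

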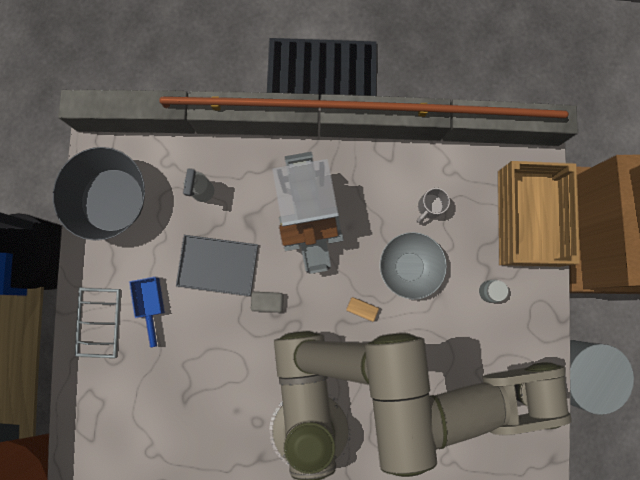

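The top view shows the chute low end at about (317,262) and the brush at (310,232). The tray is at (218,264), left (+y), and the bowl at (413,265), right. The pumice is at (268,301) and the nail brush at (363,309). Next I'll deproject and fit the poses.

```bash
cat > h.py <<'E'
import numpy as np, cv2
from rig import env, vision, spotter
def cloud(n,d):
    c=vision.camera_info(n)
    K=np.array([[c['fx'],0,c['cx']],[0,c['fy'],c['cy']],[0,0,1]])
    v,u=np.mgrid[:480,:640]
    p=cv2.undistortPoints(np.stack([u.ravel(),v.ravel()],1).astype(float)[:,None],K,np.array([c['k1'],0,0,0.]))[:,0]
    P=np.c_[p,np.ones(len(p))]*d.reshape(-1,1)
    R=cv2.Rodrigues(c['rvec'])[0]
    W=(P-c['tvec'])@R
    W[d.ravel()==0]=np.nan
    return W.reshape(480,640,3)
def proj(n,X):
    c=vision.camera_info(n)
    K=np.array([[c['fx'],0,c['cx']],[0,c['fy'],c['cy']],[0,0,1]])
    return cv2.projectPoints(np.asarray(X,float).reshape(-1,1,3),c['rvec'],c['tvec'],K,np.array([c['k1'],0,0,0.]))[0][:,0]
E
python3 - <<'E'
from h import *
for n in ("top","scene"):
    f=np.load(f"{n}0.npz"); W=cloud(n,f['d']); 
    im,d=vision.get_image(n)
    for q in ("chute","brush_knob","tin1_center","tray","bowl","pumice","nail_brush","mug","scoop","spray_bottle","jar"):
        r=spotter.trace(n,q)
        for o in r[:2]:
            m=o['pixels']; P=W[m]; P=P[~np.isnan(P[:,0])]
            if len(P)==0: print(n,q,'empty');continue
            print(n,q,round(o['score'],2),o['rect'],len(P),np.round(np.median(P,0),3),'lo',np.round(np.percentile(P,3,0),3),'hi',np.round(np.percentile(P,97,0),3))
            np.save(f"m_{n}_{q}.npy",m) if o is r[0] else 0
im=np.load("top0.npz")['im'][:,:,::-1]
cv2.imwrite("pics/tc.png",cv2.resize(im[140:290,240:360],None,fx=5,fy=4,interpolation=cv2.INTER_CUBIC)[:600])
im=np.load("scene0.npz")['im'][:,:,::-1]
cv2.imwrite("pics/sc.png",cv2.resize(im[190:310,280:440],None,fx=5,fy=5,interpolation=cv2.INTER_CUBIC)[:600])
E
```

```text
top chute 0.82 [270.2, 149.3, 343.6, 273.3] 4727 [0.648 0.021 0.246] lo [ 0.485 -0.056  0.007] hi [0.77  0.1   0.254]
top brush_knob 0.7 [280.5, 218.6, 338.5, 245.2] 1166 [0.573 0.018 0.155] lo [ 0.542 -0.053  0.123] hi [0.607 0.093 0.202]
top tray 0.92 [173.6, 232.5, 257.3, 294.8] 3988 [0.483 0.297 0.006] lo [ 0.405  0.189 -0.002] hi [0.56  0.407 0.017]
top tray 0.17 [273.7, 150.3, 345.3, 272.5] 4570 [0.648 0.021 0.246] lo [ 0.485 -0.051  0.053] hi [0.768 0.1   0.254]
top bowl 0.75 [377.5, 233.3, 445.9, 302.1] 3549 [ 0.497 -0.297  0.023] lo [ 0.41  -0.379  0.   ] hi [ 0.582 -0.205  0.066]
top pumice 0.77 [250.1, 291.8, 284.3, 313.2] 623 [0.375 0.136 0.035] lo [0.347 0.094 0.013] hi [0.403 0.18  0.042]
top pumice 0.63 [375.7, 231.8, 446.8, 300.8] 3528 [ 0.497 -0.297  0.024] lo [ 0.409 -0.378  0.   ] hi [ 0.582 -0.205  0.067]
top nail_brush 0.9 [347.2, 299.6, 378.9, 323.0] 424 [ 0.362 -0.147  0.032] lo [ 0.333 -0.184  0.023] hi [ 0.389 -0.106  0.039]
top mug 0.69 [414.8, 187.1, 454.6, 221.7] 777 [ 0.69  -0.359  0.034] lo [ 0.643 -0.391 -0.001] hi [ 0.723 -0.314  0.092]
top scoop 0.93 
[... 1859 characters left out ...]
87.0, 372.2] 998 [ 0.695 -0.358  0.052] lo [ 0.653 -0.393  0.004] hi [ 0.731 -0.319  0.09 ]
scene scoop 0.93 [341.7, 169.5, 392.8, 196.7] 716 [0.372 0.491 0.025] lo [ 0.265  0.455 -0.003] hi [0.443 0.551 0.046]
scene spray_bottle 0.84 [414.4, 195.3, 438.5, 251.2] 999 [0.727 0.339 0.105] lo [0.672 0.317 0.003] hi [0.753 0.371 0.191]
scene spray_bottle 0.41 [300.0, 209.8, 397.1, 309.8] 3865 [0.682 0.008 0.222] lo [ 0.493 -0.064  0.002] hi [0.783 0.099 0.25 ]
scene jar 0.92 [149.6, 316.3, 180.0, 350.7] 584 [ 0.441 -0.543  0.08 ] lo [ 0.402 -0.574  0.003] hi [ 0.511 -0.509  0.127]
scene jar 0.25 [350.7, 244.8, 368.6, 260.7] 128 [0.695 0.005 0.178] lo [ 0.671 -0.009  0.158] hi [0.718 0.012 0.206]
```

View pics/tc.png

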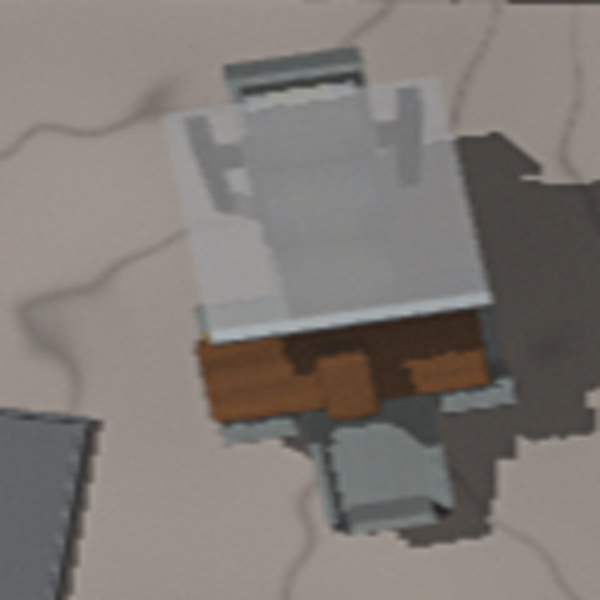

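View pics/sc.png

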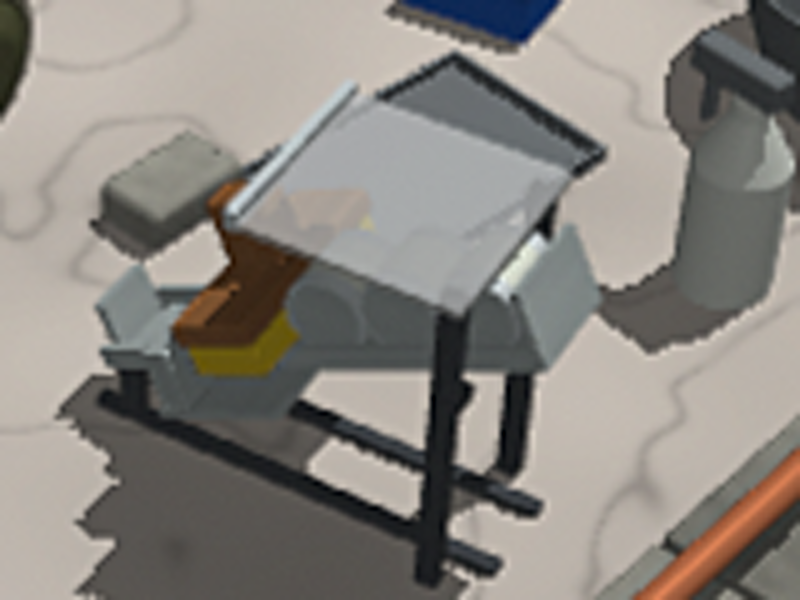

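```bash
python3 - <<'E'
from h import *
def rect(P,name):
    r=cv2.minAreaRect((P[:,:2]*1000).astype(np.float32)); b=cv2.boxPoints(r)
    print(name,'rect',np.round(r[0],1),np.round(r[1],1),round(r[2],2),np.round(b).tolist(), len(P))
W={n:cloud(n,np.load(f"{n}0.npz")['d']) for n in("top","scene")}
for n in W:
    w=W[n].reshape(-1,3); 
    s=w[(w[:,2]>.236)&(w[:,2]<.262)&(w[:,0]>.5)&(w[:,0]<.9)&(abs(w[:,1])<.2)]
    rect(s,n+' cover'); print(np.median(s,0))
    m=np.load(f"m_{n}_tray.npy"); s=W[n][m]; s=s[(s[:,2]>-.01)&(s[:,2]<.03)]; rect(s,n+' tray')
    # rim only
    s2=w[(w[:,2]>.0115)&(w[:,2]<.02)&(w[:,0]>.36)&(w[:,0]<.62)&(w[:,1]>.17)&(w[:,1]<.43)]; rect(s2,n+' rim')
    # bowl rim circle
    s=w[(w[:,2]>.058)&(w[:,2]<.072)&(w[:,0]>.36)&(w[:,0]<.64)&(w[:,1]>-.44)&(w[:,1]<-.15)]
    A=np.c_[2*s[:,:2],np.ones(len(s))]; c=np.linalg.lstsq(A,(s[:,:2]**2).sum(1),rcond=None)[0]; print(n,'bowl',c[:2],np.sqrt(c[2]+c[0]**2+c[1]**2),len(s))
    # brush back top-plane pts
    m=np.load(f"m_{n}_brush_knob.npy"); s=W[n][m]; s=s[~np.isnan(s[:,0])]
    np.save(f"brush_{n}.npy",s)
w=W['top']
for v in range(214,276,3):
    print(v,[tuple(np.round(w[v,u]*1000).astype(int)) for u in (290,302,309,314,318,326,334)])
E
```

```text
top cover rect [679.8  32.7] [181.6 148.2] 11.87 [[576.0, 87.0], [606.0, -58.0], [784.0, -21.0], [753.0, 124.0]] 3338
[0.66964281 0.03151692 0.24754752]
top tray rect [483.  299.8] [236.2 164. ] 83.89 [[389.0, 191.0], [552.0, 174.0], [577.0, 409.0], [414.0, 426.0]] 3988
top rim rect [486.3 294.6] [242.1 236.5] 86.48 [[361.0, 181.0], [597.0, 167.0], [612.0, 408.0], [376.0, 423.0]] 552
top bowl [ 0.49840261 -0.28946753] 0.0978287897521151 426
scene cover rect [683.4  30.9] [182.  163.9] 12.66 [[577.0, 91.0], [613.0, -69.0], [790.0, -29.0], [754.0, 131.0]] 1882
[0.67700945 0.02568521 0.24548746]
scene tray rect [491.6 307.9] [230.1 167.7] 85.85 [[400.0, 199.0], [567.0, 187.0], [584.0, 417.0], [416.0, 429.0]] 463
scene rim rect [490.8 291.1] [241.6 163.6] 84.85 [[399.0, 178.0], [561.0, 163.0], [583.0, 404.0], [420.0, 419.0]] 65
scene bowl [ 0.50083335 -0.29045367] 0.09650017119624368 292
214 [(np.int64(609), np.int64(67), np.int64(246)), (np.int64(609), np.int64(36), np.int64(248)), (np.int64(610), np.int64(17), np.int64(249)), (np.int64(610), np.int64(4), np.int64(248)), (np.int64(610),
[... 5894 characters left out ...]
5), np.int64(7)), (np.int64(485), np.int64(-59), np.int64(-2))]
271 [(np.int64(472), np.int64(75), np.int64(4)), (np.int64(473), np.int64(38), np.int64(0)), (np.int64(469), np.int64(16), np.int64(86)), (np.int64(469), np.int64(1), np.int64(80)), (np.int64(470), np.int64(-11), np.int64(76)), (np.int64(475), np.int64(-35), np.int64(-2)), (np.int64(475), np.int64(-59), np.int64(7))]
274 [(np.int64(463), np.int64(75), np.int64(2)), (np.int64(464), np.int64(38), np.int64(1)), (np.int64(464), np.int64(17), np.int64(8)), (np.int64(465), np.int64(1), np.int64(-1)), (np.int64(465), np.int64(-11), np.int64(0)), (np.int64(466), np.int64(-35), np.int64(-1)), (np.int64(466), np.int64(-60), np.int64(-1))]
```

```bash
cat > fit.py <<'E'
from h import *
from scipy.optimize import least_squares
a=np.radians(26); ca,sa=np.cos(a),np.sin(a)
def sdf(P,lo,hi):
    lo=np.array(lo);hi=np.array(hi);q=np.abs(P-(lo+hi)/2)-(hi-lo)/2
    return np.linalg.norm(np.maximum(q,0),axis=1)+np.minimum(q.max(1),0)
def model(P,p,brush=True):
    x0,y0,psi,xc,by=p[:5]
    c,s=np.cos(psi),np.sin(psi)
    d=P-np.array([x0,y0,0]); L=np.c_[c*d[:,0]+s*d[:,1],-s*d[:,0]+c*d[:,1],d[:,2]]
    z=L[:,2]-.05
    S=np.c_[ca*L[:,0]+sa*z,L[:,1],-sa*L[:,0]+ca*z]
    ds=[sdf(S,(0,-.038,-.004),(.336,.038,0)),sdf(S,(0,.032,-.004),(.336,.038,.01)),sdf(S,(0,-.038,-.004),(.336,-.032,.01)),
        sdf(S,(-.004,-.025,0),(0,.025,.036)),sdf(S,(.085,.042,0),(.105,.085,.04)),sdf(S,(.085,-.085,0),(.105,-.042,.04)),
        sdf(L,(xc,-.075,.24),(xc+.158,.075,.244))]
    bs=.135+ (p[5] if len(p)>5 else 0)
    B=S-np.array([bs,by,.01])
    if len(p)>6:
        cb,sb=np.cos(p[6]),np.sin(p[6]); B=np.c_[cb*B[:,0]+sb*B[:,1],-sb*B[:,0]+cb*B[:,1],B[:,2]]
    ds+=[sdf(B,(-.027,-.075,0),(.027,.075,.024)),sdf(B,(-.03,-.08,.024),(.03,.08,.042)),sdf(B,(-.023,-.015,.042),(.023,.015,.09))]
    return np.min(np.abs(ds),0)
if __name__=="__main__":
    sets={}
    for n in("top","scene"):
        w=cloud(n,np.load(f"{n}0.npz")['d']).reshape(-1,3)
        sets[n]=w[(w[:,0]>.44)&(w[:,0]<.85)&(w[:,1]>-.12)&(w[:,1]<.15)&(w[:,2]>.04)&(w[:,2]<.27)]
    for nm,P in (("top",sets["top"]),("scene",sets["scene"]),("both",np.r_[sets["top"],sets["scene"]])):
        r=least_squares(lambda p:model(P,p),[.478,-.005,.15,.115,0,0,0],loss='cauchy',f_scale=.004,diff_step=1e-4,x_scale=[.01,.01,.05,.01,.01,.01,.05])
        print(nm,np.round(r.x,4),'yaw',np.degrees(r.x[2]),'med',np.median(model(P,r.x)),len(P))
        np.save("chute.npy",r.x)
E
python3 fit.py
```

```text
top [ 0.4875 -0.0057  0.2093  0.1159  0.0044 -0.0088 -0.0533] yaw 11.990551884741965 med 0.002884673016475117 5664
scene [ 0.4943 -0.0085  0.211   0.1142  0.0085 -0.0051 -0.0736] yaw 12.090732361764086 med 0.0029574431004091295 4379
both [ 0.4899 -0.0087  0.2096  0.1161  0.0083 -0.008   0.0248] yaw 12.010030017237995 med 0.003001586469826484 10043
```

```bash
cat > ov.py <<'E'
from h import *
from fit import a,ca,sa
import itertools
def S2W(S,p):
    S=np.asarray(S,float); x=ca*S[:,0]-sa*S[:,2]; z=.05+sa*S[:,0]+ca*S[:,2]
    return L2W(np.c_[x,S[:,1],z],p)
def L2W(L,p):
    c,s=np.cos(p[2]),np.sin(p[2]); L=np.asarray(L,float)
    return np.c_[p[0]+c*L[:,0]-s*L[:,1],p[1]+s*L[:,0]+c*L[:,1],L[:,2]]
def box(lo,hi): return np.array(list(itertools.product(*zip(lo,hi))),float)
E=[(i,j) for i in range(8) for j in range(i) if bin(i^j).count('1')==1]
def draw(n,im,p,win,sc,name):
    u0,v0,u1,v1=win
    o=cv2.resize(im[v0:v1,u0:u1,::-1],None,fx=sc,fy=sc,interpolation=cv2.INTER_CUBIC)
    B=[(S2W,(0,-.038,0),(.336,.038,.01),(255,0,0)),(S2W,(-.003,-.025,0),(0,.025,.036),(0,0,255)),(S2W,(.085,.042,0),(.105,.085,.04),(0,255,0)),(S2W,(.085,-.085,0),(.105,-.042,.04),(0,255,0)),
       (L2W,(p[3],-.075,.24),(p[3]+.158,.075,.243),(255,0,255))]
    for f,lo,hi,c in B:
        q=proj(n,f(box(lo,hi),p))
        for i,j in E: cv2.line(o,*[tuple(int(round(t)) for t in (q[k]+.5-[u0,v0])*sc) for k in (i,j)],c,1,cv2.LINE_AA)
    cb,sb=np.cos(p[6]),np.sin(p[6])
    for lo,hi in (((-.03,-.08,.024),(.03,.08,.042)),((-.023,-.015,.042),(.023,.015,.09))):
        b=box(lo,hi); b=np.c_[cb*b[:,0]-sb*b[:,1]+.135+p[5],sb*b[:,0]+cb*b[:,1]+p[4],b[:,2]+.01]
        q=proj(n,S2W(b,p))
        for i,j in E: cv2.line(o,*[tuple(int(round(t)) for t in (q[k]+.5-[u0,v0])*sc) for k in (i,j)],(0,255,255),1,cv2.LINE_AA)
    cv2.imwrite(name,o)
E
python3 - <<'E'
from ov import *
p=np.array([.489,-.0075,.2095,.1155,.006,-.006,0]);
t=np.load("top0.npz")['im']; s=np.load("scene0.npz")['im']
draw("top",t,p,(255,140,365,290),4,"pics/o1.png")
draw("scene",s,p,(285,190,445,310),5,"pics/o2.png")
E
```

```text
(no output)
```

View pics/o1.png

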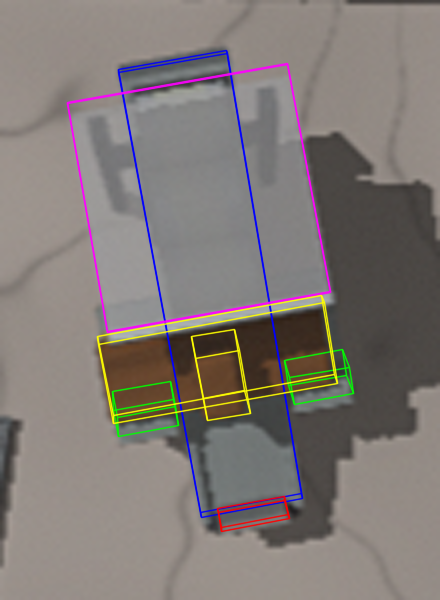

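View pics/o2.png

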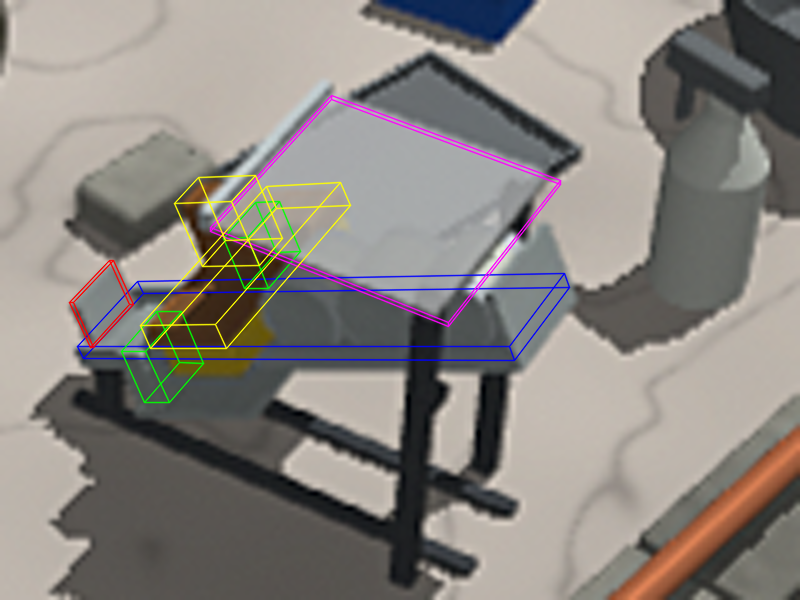

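```bash
python3 - <<'E'
from ov import *
p=np.array([.489,-.0075,.2095,.1155,.006,-.006,0]);
t=np.load("top0.npz")['im']
draw("top",t,p,(272,215,347,277),9,"pics/o3.png")
o=cv2.resize(t[215:277,272:347,::-1],None,fx=9,fy=9,interpolation=cv2.INTER_CUBIC); cv2.imwrite("pics/o4.png",np.clip(o*1.3,0,255).astype(np.uint8))
E
```

```text
(no output)
```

View pics/o3.png

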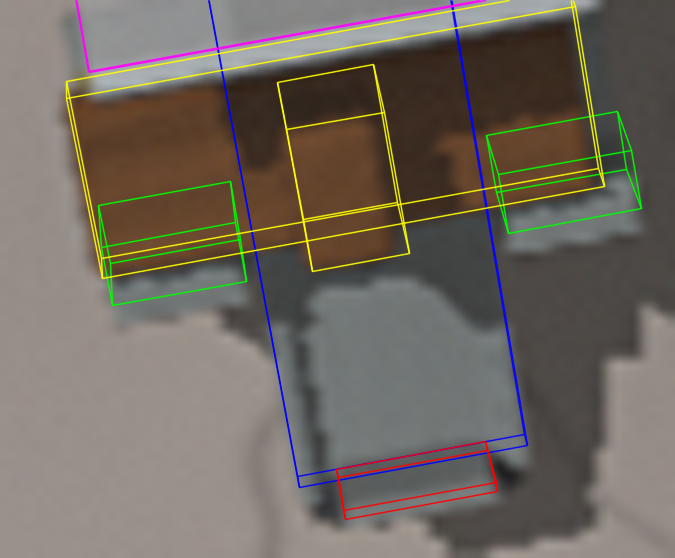

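View pics/o4.png

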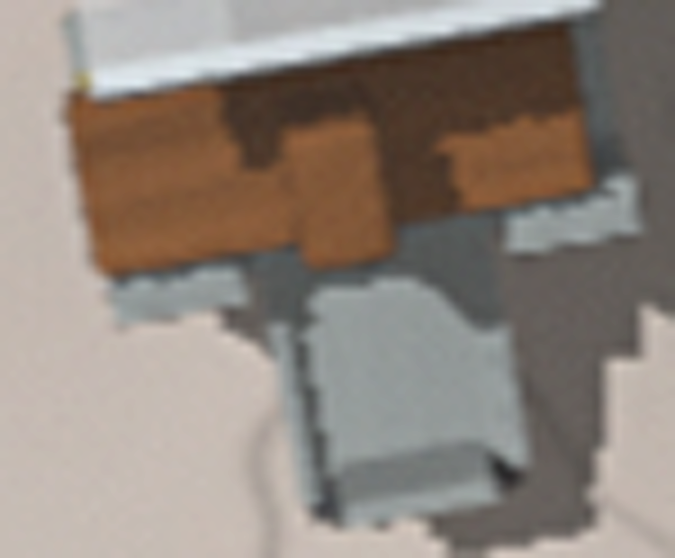

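```bash
python3 - <<'E'
from ov import *
t=np.load("scene0.npz")['im']
o=cv2.resize(t[220:285,296:376,::-1],None,fx=10,fy=9,interpolation=cv2.INTER_CUBIC); cv2.imwrite("pics/o5.png",np.clip(o*1.3,0,255).astype(np.uint8))
E
```

```text
(no output)
```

View pics/o5.png

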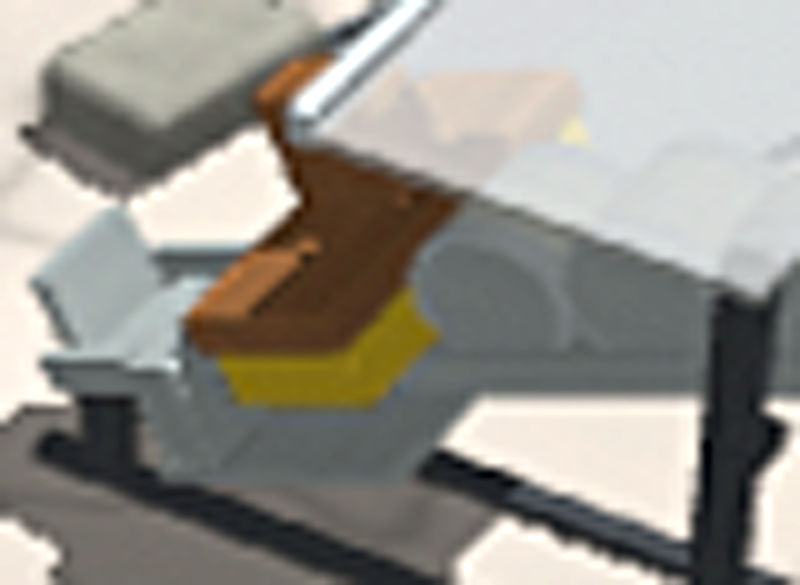

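```bash
cat > kp.py <<'E'
from ov import *
from scipy.optimize import least_squares
T=lambda u,v:(272+u/9-.5+.0,215+v/9-.5)
Sx=lambda u,v:(296+u/10-.5,220+v/9-.5)
K=[("top",(.085,.085,.04),T(118,322)),("top",(.085,.042,.04),T(247,303)),("top",(.085,-.042,.04),T(508,250)),("top",(.085,-.085,.04),T(640,232)),
("top",(0,.038,.01),T(318,512)),("top",(0,-.038,.01),T(526,468)),("top",(0,.025,.036),T(345,522)),("top",(0,-.025,.036),T(500,498)),
("scene",(0,-.025,.036),Sx(35,283)),("scene",(0,.025,.036),Sx(118,207)),("scene",(0,-.038,.01),Sx(40,357))]
B=[("top",(-.03,.08,.042),T(102,274)),("top",(-.03,-.08,.042),T(592,187)),("top",(-.023,.015,.09),T(308,270)),("top",(-.023,-.015,.09),T(393,258)),("top",(.023,.015,.09),T(285,128)),("top",(.023,-.015,.09),T(372,115)),
("scene",(-.03,-.08,.042),Sx(190,315)),("scene",(-.03,-.08,.024),Sx(192,345)),("scene",(.03,.08,.042),Sx(580,78)),("scene",(-.023,-.015,.09),Sx(258,98)),("scene",(.03,-.08,.024),Sx(350,352))]
def res(p):
    r=[]
    bias={"top":p[7:9],"scene":p[9:11]}
    for n,s,uv in K: r.append(proj(n,S2W([s],p))[0]+bias[n]-uv)
    cb,sb=np.cos(p[6]),np.sin(p[6])
    for n,b,uv in B: r.append(proj(n,S2W([[cb*b[0]-sb*b[1]+.135+p[5],sb*b[0]+cb*b[1]+p[4],b[2]+.01]],p))[0]+bias[n]-uv)
    return np.array(r)
f=lambda p:np.r_[res(p).ravel(),p[7:11]/.7,p[5]/.003]
r=least_squares(f,[.483,-.0075,.2,.1155,.006,0,0,0,0,0,0],loss='soft_l1',f_scale=1,x_scale=[.01,.01,.05,.01,.01,.01,.05,1,1,1,1])
print(np.round(r.x,4)); print(np.round(res(r.x),1).tolist())
p=r.x; np.save("chute.npy",p)
cb,sb=np.cos(p[6]),np.sin(p[6])
print('jam',S2W([[.135,0,.076]],p),'knob',S2W([[.135+p[5],p[4],.076]],p))
E
python3 kp.py; python3 - <<'E'
from ov import *
p=np.load("chute.npy"); p[3]=.12
draw("top",np.load("top0.npz")['im'],p,(272,215,347,277),9,"pics/o6.png")
draw("scene",np.load("scene0.npz")['im'],p,(285,190,445,310),5,"pics/o7.png")
E
```

```text
[ 4.8510e-01 -8.1000e-03  2.0550e-01 -3.8713e+00  8.2000e-03  1.0000e-04
 -6.1000e-03  6.5800e-02  6.2060e-01  5.4090e-01  8.6830e-01]
[[-0.3, -0.0], [0.2, -0.6], [0.3, 0.1], [0.4, -0.5], [-1.9, -0.8], [0.4, -0.5], [0.0, 0.6], [-0.3, 0.2], [-0.4, -0.6], [-0.6, -0.6], [-0.1, -0.1], [-1.0, 0.3], [0.6, 0.2], [-0.5, 0.2], [0.9, -0.4], [-0.7, 0.2], [0.6, -0.3], [-0.9, -0.1], [1.0, 1.3], [0.5, -2.1], [-0.7, -0.3], [0.2, 0.6]]
jam [[0.57126206 0.0098591  0.17748845]] knob [[0.56965604 0.01794398 0.17752618]]
```

View pics/o6.png

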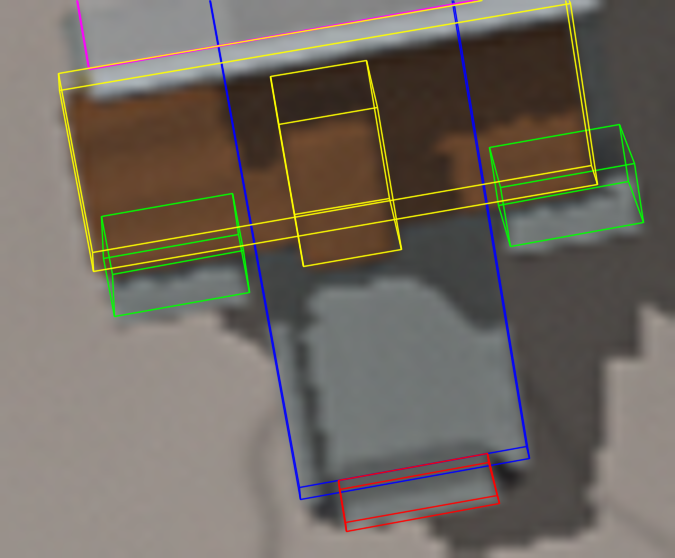

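View pics/o7.png

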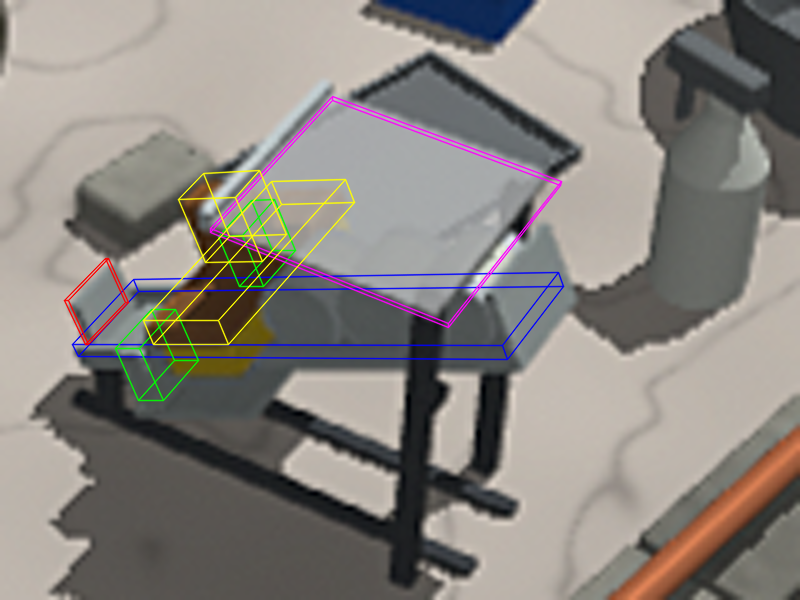

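```bash
cat > plan.py <<'E'
from ov import *
from scipy.spatial.transform import Rotation as Ro, Slerp
import json,sys
def Rt(psi,tilt=26):
    t=np.radians(tilt);c,s=np.cos(t),np.sin(t); z=np.array([s*np.cos(psi),s*np.sin(psi),-c]); x=np.array([c*np.cos(psi),c*np.sin(psi),s])
    return np.c_[x,np.cross(z,x),z]
def plan(wps,cur=None,start=None,step=.038,rot=.14):
    """wps: list of (pos,R[,nrows])"""
    if start is None:
        o=env.observe(); p,R=o['position'].copy(),o['tool_rot'].copy()
    else: p,R=[np.array(a) for a in start]
    rows=[]
    for w in wps:
        P,Q=np.array(w[0]),w[1]
        d=np.abs(R.T@(P-p)).max(); r=Ro.from_matrix(R.T@Q).magnitude()
        n=max(1,int(np.ceil(max(np.linalg.norm(P-p)/step,r/rot)))); 
        if len(w)>2: n=max(n,w[2])
        p0,sl=p.copy(),Slerp([0,1],Ro.from_matrix([R,Q]))
        for i in range(1,n+1):
            Pi=p0+(P-p0)*i/n; Qi=sl(i/n).as_matrix()
            row=np.round(np.r_[R.T@(Pi-p)/.04,Ro.from_matrix(R.T@Qi).as_rotvec()/.15],2)+0.
            p=p+R@row[:3]*.04; R=R@Ro.from_rotvec(row[3:]*.15).as_matrix(); rows.append(row.tolist())
    for i in range(0,len(rows),10): print(json.dumps([rows[i:i+10]]))
    print(len(rows),'end',np.round(p,4),np.degrees(Ro.from_matrix(R.T@wps[-1][1]).magnitude()))
    return p,R
E
python3 - <<'E'
from plan import *
p=np.load("chute.npy")
g=lambda s,l,n:S2W([[s,l,n]],p)[0]
print(p[:3],g(.135,.0075,.063),g(.135,.0075,.183))
R=Rt(p[2])
plan([((.36,-.28,.33),Rt(p[2],10)),(g(.135,.0075,.183),R)])
E
```

```text
[ 0.48509271 -0.00810024  0.20547757] [0.57531075 0.01836408 0.16580413] [0.52381282 0.00763093 0.27365942]
[[[0.67, -0.45, -0.27, -0.01, 0.13, 0.11], [0.67, -0.47, -0.27, -0.01, 0.13, 0.11], [0.66, -0.47, -0.25, -0.01, 0.13, 0.1], [0.67, -0.48, -0.23, -0.01, 0.13, 0.11], [0.66, -0.5, -0.23, -0.01, 0.13, 0.11], [0.65, -0.5, -0.21, -0.01, 0.12, 0.11], [0.65, -0.52, -0.2, -0.01, 0.13, 0.11], [0.65, -0.53, -0.19, -0.01, 0.13, 0.11], [0.64, -0.53, -0.18, -0.01, 0.13, 0.1], [0.57, -0.69, 0.26, 0.0, 0.21, 0.0]]]
[[[0.57, -0.69, 0.28, 0.0, 0.2, 0.0], [0.55, -0.69, 0.29, 0.0, 0.21, 0.0], [0.55, -0.69, 0.31, 0.0, 0.21, 0.0], [0.53, -0.69, 0.33, 0.0, 0.21, 0.0], [0.53, -0.69, 0.34, 0.0, 0.2, 0.0], [0.52, -0.69, 0.37, 0.0, 0.21, 0.0], [0.5, -0.69, 0.37, 0.0, 0.21, 0.0], [0.49, -0.68, 0.39, 0.0, 0.2, 0.0]]]
18 end [0.5238 0.0074 0.2738] 0.055326782279262694
```

jog_arm([
  [[0.67,-0.45,-0.27,-0.01,0.13,0.11],[0.67,-0.47,-0.27,-0.01,0.13,0.11],[0.66,-0.47,-0.25,-0.01,0.13,0.1],[0.67,-0.48,-0.23,-0.01,0.13,0.11],[0.66,-0.5,-0.23,-0.01,0.13,0.11],[0.65,-0.5,-0.21,-0.01,0.12,0.11],[0.65,-0.52,-0.2,-0.01,0.13,0.11],[0.65,-0.53,-0.19,-0.01,0.13,0.11],[0.64,-0.53,-0.18,-0.01,0.13,0.1],[0.57,-0.69,0.26,0.0,0.21,0.0]],
], grip=1, squeeze=50)

```text
time_s: 2.3
position: [0.3793, -0.2478, 0.3255]
tool_rot: [[0.958, 0.204, 0.204], [0.2, -0.979, 0.038], [0.207, 0.005, -0.978]]
ft_force: [0.4, 0.5, 0.2]
grip_width: 0.0852
```

jog_arm([
  [[0.57,-0.69,0.28,0.0,0.2,0.0],[0.55,-0.69,0.29,0.0,0.21,0.0],[0.55,-0.69,0.31,0.0,0.21,0.0],[0.53,-0.69,0.33,0.0,0.21,0.0],[0.53,-0.69,0.34,0.0,0.2,0.0],[0.52,-0.69,0.37,0.0,0.21,0.0],[0.5,-0.69,0.37,0.0,0.21,0.0],[0.49,-0.68,0.39,0.0,0.2,0.0],[0,0,0,0,0,0],[0,0,0,0,0,0]],
])

```text
time_s: 3.3
position: [0.5237, 0.0079, 0.2737]
tool_rot: [[0.88, 0.206, 0.428], [0.186, -0.979, 0.089], [0.437, 0.001, -0.899]]
ft_force: [-0.1, 0.3, 0.3]
grip_width: 0.085
```

```bash
python3 - <<'E'
from plan import *
for n in ("scene","top"):
    im,d=vision.get_image(n)
    w=(290,170,450,290) if n=="scene" else (240,170,380,290)
    cv2.imwrite(f"pics/{n}1.png",cv2.resize(im[w[1]:w[3],w[0]:w[2],::-1],None,fx=5,fy=5,interpolation=cv2.INTER_CUBIC))
p=np.load("chute.npy")
g=lambda s,l,n:S2W([[s,l,n]],p)[0]
o=env.observe(); print(o['time_s'],o['position'],o['ft_force'],o['q'])
print(np.degrees(Ro.from_matrix(o['tool_rot'].T@Rt(p[2])).as_rotvec()))
plan([(g(.135,.0075,.063),Rt(p[2]))],step=.02)
E
```

```text
3.4 [0.52373531 0.00668976 0.27410209] [-0.12876132 -1.23161801 -0.54259931] [-18.72411423   7.11793354  92.03319221  14.96857311  58.9182872
  54.2348338 ]
[0.07345852 0.01999062 0.01483967]
[[[0.0, 0.0, 0.43, 0.0, 0.0, 0.0], [0.0, -0.01, 0.43, 0.0, 0.0, 0.0], [0.0, 0.0, 0.43, 0.0, 0.0, 0.0], [0.0, -0.01, 0.43, 0.0, 0.0, 0.0], [0.0, 0.0, 0.43, 0.01, 0.0, 0.0], [0.0, 0.0, 0.43, 0.0, 0.0, 0.0], [0.0, -0.01, 0.43, 0.0, 0.0, 0.0]]]
7 end [0.5751 0.0185 0.1659] 0.02785173685383102
```

View pics/scene1.png

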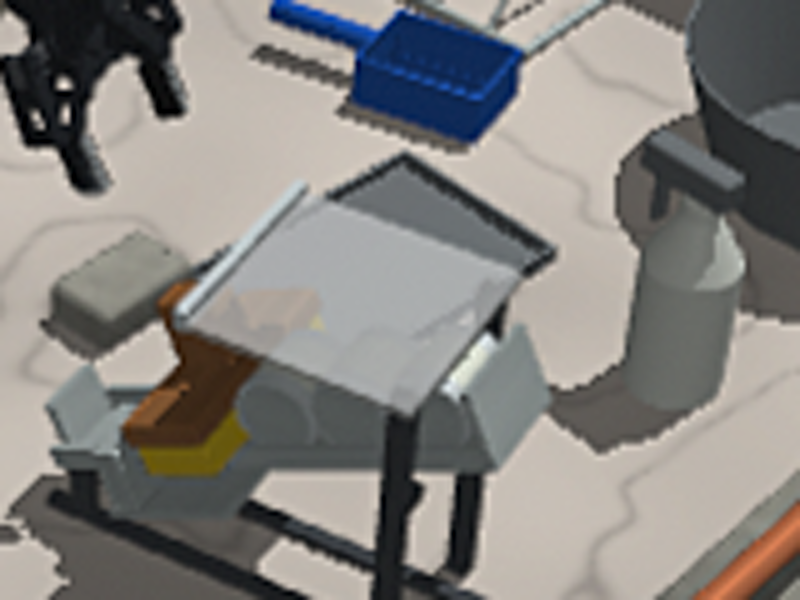

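View pics/top1.png

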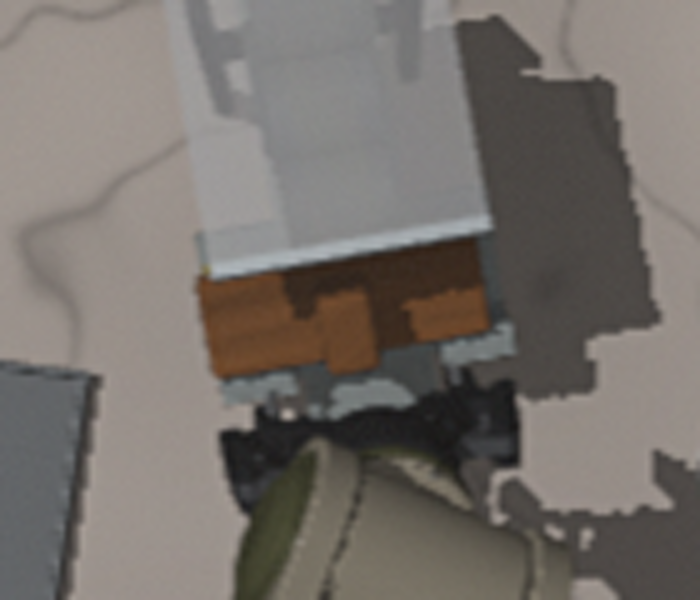

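The top view shows the open gripper centred at about (314,258). It will pass over the knob at about (309,233) as it slides along the chute normal. The descent line is clear of the cover.

jog_arm([
  [[0.0,0.0,0.43,0.0,0.0,0.0],[0.0,-0.01,0.43,0.0,0.0,0.0],[0.0,0.0,0.43,0.0,0.0,0.0],[0.0,-0.01,0.43,0.0,0.0,0.0],[0.0,0.0,0.43,0.0,0.0,0.0],[0.0,0.0,0.43,0.0,0.0,0.0],[0.0,-0.01,0.43,0.0,0.0,0.0],[0,0,0,0,0,0]],
])

```text
time_s: 4.2
position: [0.575, 0.0183, 0.164]
tool_rot: [[0.881, 0.203, 0.426], [0.182, -0.979, 0.089], [0.436, -0.0, -0.9]]
ft_force: [-0.3, -0.4, -0.1]
grip_width: 0.0856
```

```bash
python3 - <<'E'
from plan import *
for n in ("scene","top"):
    im,d=vision.get_image(n)
    w=(290,170,450,290) if n=="scene" else (240,170,380,290)
    cv2.imwrite(f"pics/{n}2.png",cv2.resize(im[w[1]:w[3],w[0]:w[2],::-1],None,fx=5,fy=5,interpolation=cv2.INTER_CUBIC))
o=env.observe(); print(o['time_s'],o['position'],o['ft_force'])
E
```

```text
4.3 [0.57522954 0.01836433 0.16605673] [-0.21324568 -0.14756599 -0.27896871]
```

View pics/scene2.png

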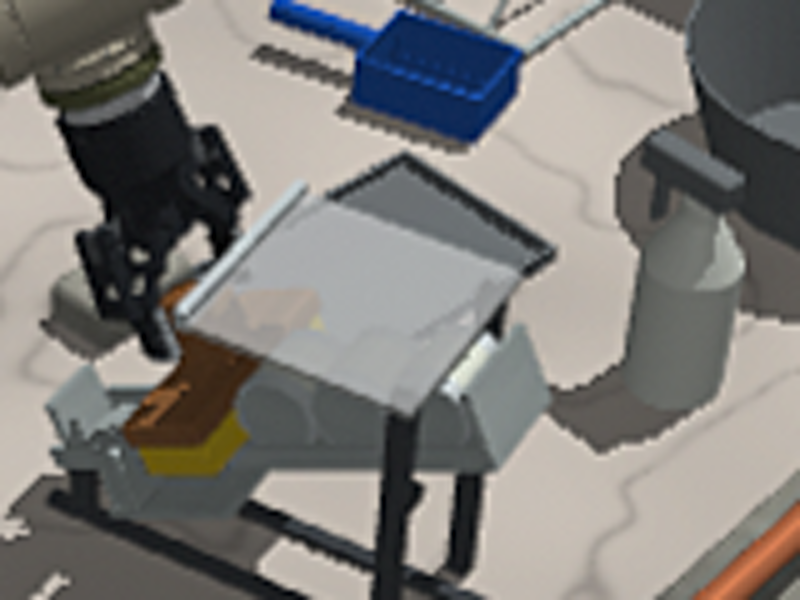

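View pics/top2.png

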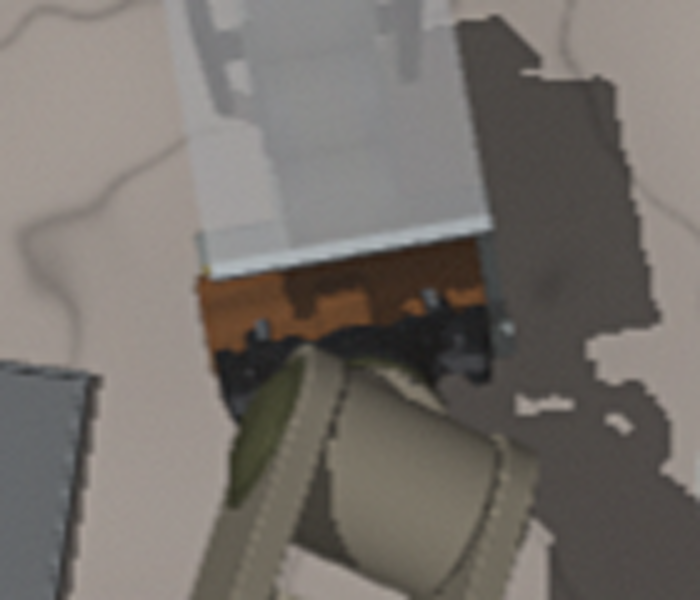

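The fingertips show at about (292,235) and (327,230), midpoint 309.5, either side of the knob at about 309. Closing.

jog_arm([
  [[0,0,0,0,0,0],[0,0,0,0,0,0],[0,0,0,0,0,0],[0,0,0,0,0,0],[0,0,0,0,0,0],[0,0,0,0,0,0],[0,0,0,0,0,0],[0,0,0,0,0,0]],
], grip=-1, squeeze=60)

```text
time_s: 5.1
position: [0.5753, 0.0191, 0.1661]
tool_rot: [[0.88, 0.204, 0.43], [0.184, -0.979, 0.088], [0.439, 0.002, -0.899]]
ft_force: [-5.0, -2.7, 6.1]
grip_width: 0.0294
```

jog_arm([
  [[0,0,-0.2,0,0,0],[0,0,-0.4,0,0,0],[0,0,-0.5,0,0,0],[0,0,-0.5,0,0,0],[0,0,-0.5,0,0,0],[0,0,-0.5,0,0,0],[0,0,-0.5,0,0,0],[0,0,-0.4,0,0,0],[0,0,-0.2,0,0,0],[0,0,0,0,0,0]],
])

```text
time_s: 6.1
position: [0.5114, 0.0062, 0.2992]
tool_rot: [[0.88, 0.204, 0.429], [0.184, -0.979, 0.088], [0.438, 0.001, -0.899]]
ft_force: [0.2, 0.7, -3.0]
grip_width: 0.0296
```

```bash
python3 - <<'E'
from plan import *
for n in ("scene","top"):
    im,d=vision.get_image(n); np.savez(f"{n}3.npz",im=im,d=d)
    w=(290,170,450,290) if n=="scene" else (240,170,380,290)
    cv2.imwrite(f"pics/{n}3.png",cv2.resize(im[w[1]:w[3],w[0]:w[2],::-1],None,fx=5,fy=5,interpolation=cv2.INTER_CUBIC))
o=env.observe(); print(o['time_s'],o['position'],o['ft_force'],o['grip_width'])
E
```

```text
6.2 [0.51148872 0.00629143 0.29777602] [-0.47636967 -0.22773968 -2.90641592] 0.029308181622330794
```

View pics/scene3.png

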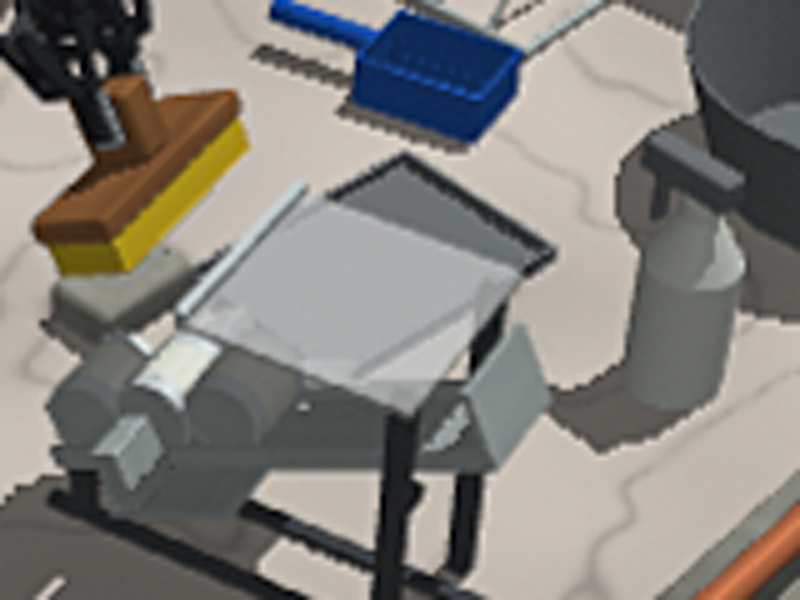

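View pics/top3.png

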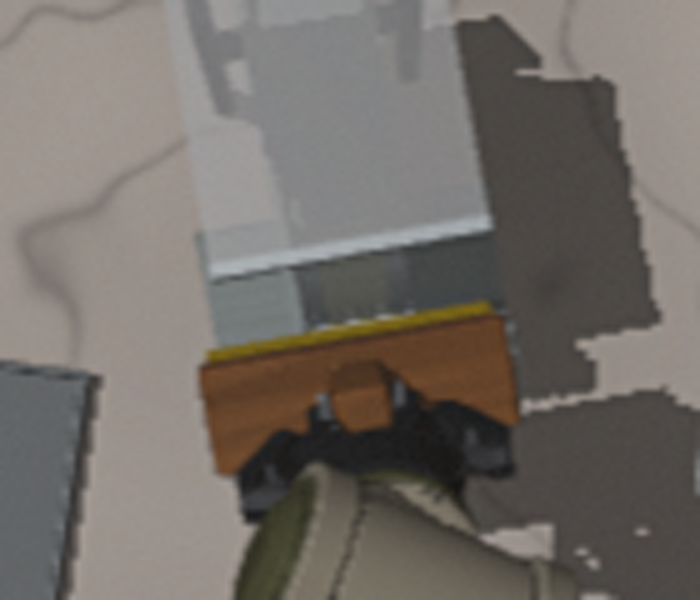

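The brush is lifted (about 0.29 kg, held square) and the tins have rolled to the stop. Next I'll carry it over the tray and turn it upright.

```bash
python3 - <<'E'
from plan import *
o=env.observe()
V=Rt(np.radians(-6),0)
plan([((.485,.30,.19),V,14)])
E
```

```text
[[[-0.03, -0.52, 0.2, -0.03, -0.21, 0.15], [-0.03, -0.53, 0.2, -0.04, -0.22, 0.14], [-0.04, -0.52, 0.19, -0.03, -0.21, 0.15], [-0.05, -0.52, 0.2, -0.03, -0.21, 0.14], [-0.05, -0.53, 0.19, -0.04, -0.22, 0.15], [-0.05, -0.52, 0.2, -0.03, -0.21, 0.14], [-0.06, -0.52, 0.19, -0.03, -0.21, 0.15], [-0.07, -0.53, 0.19, -0.04, -0.22, 0.14], [-0.07, -0.52, 0.19, -0.03, -0.21, 0.15], [-0.07, -0.52, 0.2, -0.03, -0.21, 0.14]]]
[[[-0.09, -0.52, 0.19, -0.04, -0.22, 0.15], [-0.08, -0.52, 0.19, -0.03, -0.21, 0.14], [-0.09, -0.52, 0.19, -0.03, -0.22, 0.15], [-0.1, -0.52, 0.19, -0.04, -0.21, 0.15]]]
14 end [0.485  0.3001 0.1901] 0.04514684671615189
```

jog_arm([
  [[-0.03,-0.52,0.2,-0.03,-0.21,0.15],[-0.03,-0.53,0.2,-0.04,-0.22,0.14],[-0.04,-0.52,0.19,-0.03,-0.21,0.15],[-0.05,-0.52,0.2,-0.03,-0.21,0.14],[-0.05,-0.53,0.19,-0.04,-0.22,0.15],[-0.05,-0.52,0.2,-0.03,-0.21,0.14],[-0.06,-0.52,0.19,-0.03,-0.21,0.15],[-0.07,-0.53,0.19,-0.04,-0.22,0.14],[-0.07,-0.52,0.19,-0.03,-0.21,0.15],[-0.07,-0.52,0.2,-0.03,-0.21,0.14]],
])

```text
time_s: 7.2
position: [0.4929, 0.2171, 0.2199]
tool_rot: [[0.992, -0.016, 0.128], [-0.018, -1.0, 0.012], [0.128, -0.014, -0.992]]
ft_force: [-0.5, -0.3, -2.4]
grip_width: 0.0292
```

jog_arm([
  [[-0.09,-0.52,0.19,-0.04,-0.22,0.15],[-0.08,-0.52,0.19,-0.03,-0.21,0.14],[-0.09,-0.52,0.19,-0.03,-0.22,0.15],[-0.1,-0.52,0.19,-0.04,-0.21,0.15],[0,0,0,0,0,0],[0,0,0,0,0,0]],
])

```text
time_s: 7.8
position: [0.4853, 0.3001, 0.1896]
tool_rot: [[0.995, -0.104, -0.0], [-0.104, -0.995, -0.001], [0.0, 0.001, -1.0]]
ft_force: [0.8, 0.5, -2.9]
grip_width: 0.0291
```

```bash
cat > look.py <<'E'
from plan import *
import sys
def look(k,ws,wt,f=4):
    for n,w in (("scene",ws),("top",wt)):
        im,d=vision.get_image(n); np.savez(f"{n}{k}.npz",im=im,d=d)
        if w: cv2.imwrite(f"pics/{n}{k}.png",cv2.resize(im[w[1]:w[3],w[0]:w[2],::-1],None,fx=f,fy=f,interpolation=cv2.INTER_CUBIC))
    o=env.observe(); print(o['time_s'],o['position'],o['ft_force'],o['grip_width']); return o
E
python3 - <<'E'
from look import *
look(4,(270,140,450,280),(150,180,350,320))
im=0
for n in("scene","top"):
    W=cloud(n,np.load(f"{n}4.npz")['d'])
    r=spotter.trace(n,"brush_knob")
    if r:
        m=r[0]['pixels']; P=W[m]; P=P[~np.isnan(P[:,0])]; print(n,r[0]['score'],r[0]['rect'],len(P))
        np.save(f"br_{n}.npy",P)
E
```

```text
7.9 [0.48549888 0.29943515 0.19057163] [ 0.73868661 -1.18780524 -3.22694188] 0.029247692946540012
scene 0.85 [345.2, 172.8, 390.0, 206.4] 730
top 0.68 [212.7, 254.3, 236.4, 278.6] 314
```

View pics/scene4.png

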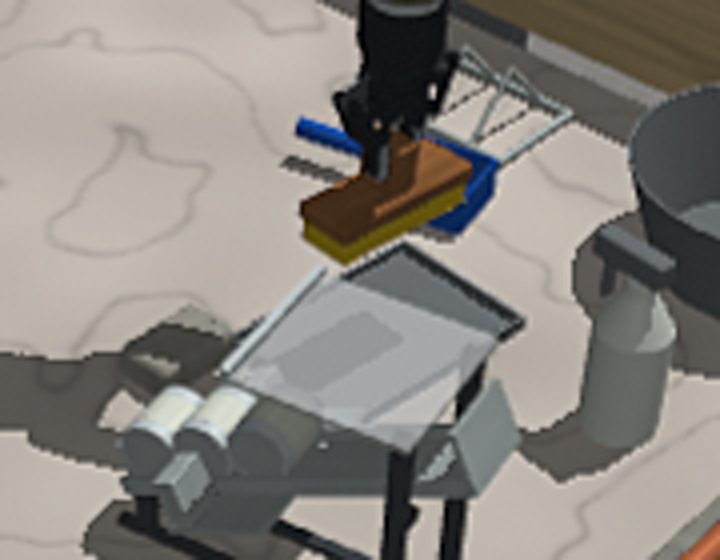

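View pics/top4.png

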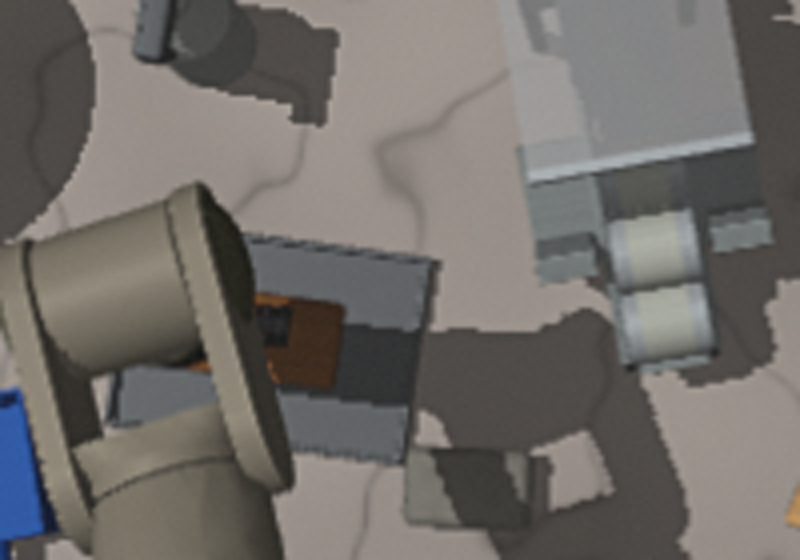

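```bash
python3 - <<'E'
from plan import *
from fit import sdf
from scipy.optimize import least_squares
o=env.observe()
for P in (np.load("br_scene.npy"),np.r_[np.load("br_scene.npy"),np.load("br_top.npy")]):
    T=(P-o['position'])@o['tool_rot']   # tool coords
    L0=np.c_[T[:,0],-T[:,1],-T[:,2]]    # brush-like axes; knob centre about z=+.013
    L0=L0[np.abs(L0[:,2])<.08]
    def f(q):
        R=Ro.from_rotvec(q[3:6]).as_matrix(); B=(L0-q[:3])@R  # knob-centre frame
        return np.min(np.abs([sdf(B,(-.027,-.075,-.066),(.027,.075,-.042)),sdf(B,(-.03,-.08,-.042),(.03,.08,-.024)),sdf(B,(-.023,-.015,-.024),(.023,.015,.024))]),0)
    r=least_squares(f,[0,0,.013,0,0,0],loss='cauchy',f_scale=.003,diff_step=1e-4,x_scale=[.01]*3+[.1]*3)
    print(np.round(r.x[:3]*1000,1),np.degrees(r.x[3:]),np.median(f(r.x)))
E
```

```text
[-3.  -0.1  6.4] [-0.53820271 -0.70126312  0.54431796] 0.0018379674411065396
[-2.5  0.8  7. ] [-1.59306444  0.19056356  0.53183046] 0.001930906203097063
```

jog_arm([
  [[0,0,0.4,0,0,0],[0,0,0.6,0,0,0],[0,0,0.6,0,0,0],[0,0,0.6,0,0,0],[0,0,0.5,0,0,0],[0,0,0.3,0,0,0],[0,0,0.1,0,0,0],[0,0,0,0,0,0]],
])

```text
time_s: 8.8
position: [0.4858, 0.2997, 0.067]
tool_rot: [[0.994, -0.105, 0.002], [-0.105, -0.994, -0.001], [0.002, 0.0, -1.0]]
ft_force: [0.1, 0.9, -2.0]
grip_width: 0.0292
```

jog_arm([
  [[0,0,0.05,0,0,0],[0,0,0,0,0,0]],
])

```text
time_s: 9.0
position: [0.4859, 0.2999, 0.0654]
tool_rot: [[0.994, -0.105, 0.002], [-0.105, -0.994, -0.0], [0.002, 0.0, -1.0]]
ft_force: [-0.3, -0.3, -3.0]
grip_width: 0.0294
```

jog_arm([
  [[0,0,0.05,0,0,0],[0,0,0,0,0,0]],
])

```text
time_s: 9.2
position: [0.4856, 0.2998, 0.0628]
tool_rot: [[0.994, -0.105, 0.001], [-0.105, -0.994, -0.001], [0.001, 0.001, -1.0]]
ft_force: [-0.7, 0.3, -2.4]
grip_width: 0.0292
```

jog_arm([
  [[0,0,0.05,0,0,0],[0,0,0,0,0,0]],
])

```text
time_s: 9.4
position: [0.4859, 0.2998, 0.0619]
tool_rot: [[0.994, -0.105, 0.003], [-0.105, -0.994, -0.0], [0.003, 0.0, -1.0]]
ft_force: [-2.5, -2.5, 7.6]
grip_width: 0.0293
```

jog_arm([
  [[0,0,0.04,0,0,0],[0,0,0,0,0,0]],
])

```text
time_s: 9.6
position: [0.486, 0.2998, 0.0618]
tool_rot: [[0.994, -0.105, 0.004], [-0.105, -0.994, -0.0], [0.004, -0.0, -1.0]]
ft_force: [-5.9, -6.3, 20.3]
grip_width: 0.0293
```

jog_arm([
  [[0,0,-0.04,0,0,0],[0,0,0,0,0,0]],
])

```text
time_s: 9.8
position: [0.486, 0.2998, 0.0618]
tool_rot: [[0.994, -0.105, 0.003], [-0.105, -0.994, -0.0], [0.003, 0.0, -1.0]]
ft_force: [-2.0, -3.5, 11.3]
grip_width: 0.0293
```

jog_arm([
  [[0,0,0,0,0,0],[0,0,0,0,0,0],[0,0,0,0,0,0],[0,0,0,0,0,0],[0,0,0,0,0,0],[0,0,0,0,0,0]],
], grip=1)

```text
time_s: 10.4
position: [0.4856, 0.2998, 0.0607]
tool_rot: [[0.994, -0.105, 0.001], [-0.105, -0.994, -0.001], [0.001, 0.001, -1.0]]
ft_force: [1.2, -0.1, 0.5]
grip_width: 0.0857
```

jog_arm([
  [[0,0,-0.2,0,0,0],[0,0,-0.4,0,0,0],[0,0,-0.7,0,0,0],[0,0,-0.8,0,0,0],[0,0,-0.9,0,0,0],[0,0,-0.9,0,0,0],[0,0,-0.9,0,0,0],[0,0,-0.4,0,0,0]],
])

```text
time_s: 11.2
position: [0.4858, 0.3002, 0.273]
tool_rot: [[0.994, -0.105, 0.007], [-0.105, -0.994, 0.001], [0.007, -0.002, -1.0]]
ft_force: [-0.1, 0.4, -0.6]
grip_width: 0.0855
```

```bash
python3 - <<'E'
from look import *
p=np.load("chute.npy")
look(5,(280,150,440,290),(150,180,350,320))
plan([((.47,.12,.30),Rt(p[2],13)),(S2W([[.028,0,.16]],p)[0],Rt(p[2]))])
E
```

```text
11.3 [0.48585276 0.30023743 0.27172979] [ 0.43987971  0.03119181 -0.97418083] 0.08528230942155501
[[[0.02, 0.9, -0.14, 0.05, 0.29, -0.41], [-0.04, 0.91, -0.15, 0.04, 0.29, -0.42], [-0.08, 0.9, -0.16, 0.05, 0.29, -0.41], [-0.13, 0.89, -0.17, 0.04, 0.29, -0.41], [-0.17, 0.88, -0.18, 0.05, 0.3, -0.41], [-0.38, 0.64, 0.39, 0.0, 0.3, 0.0], [-0.4, 0.64, 0.38, 0.0, 0.3, 0.0], [-0.41, 0.65, 0.36, 0.0, 0.31, 0.0], [-0.43, 0.64, 0.34, 0.0, 0.3, 0.0], [-0.45, 0.64, 0.31, 0.0, 0.3, 0.0]]]
10 end [ 0.441  -0.0173  0.2062] 0.0330639948557557
```

View pics/scene5.png

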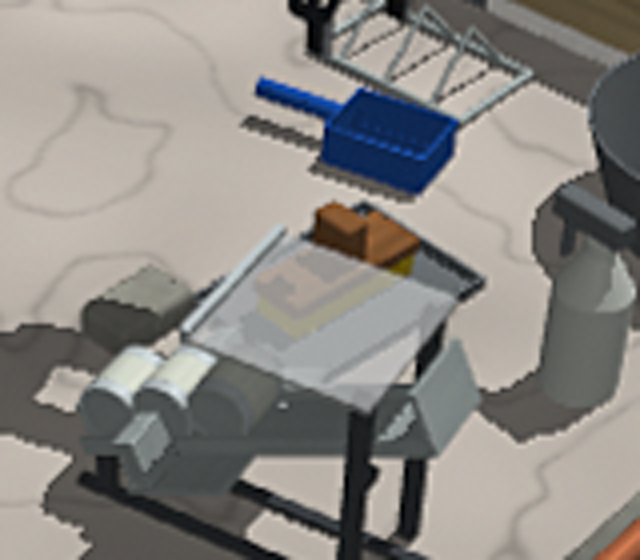

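View pics/top5.png

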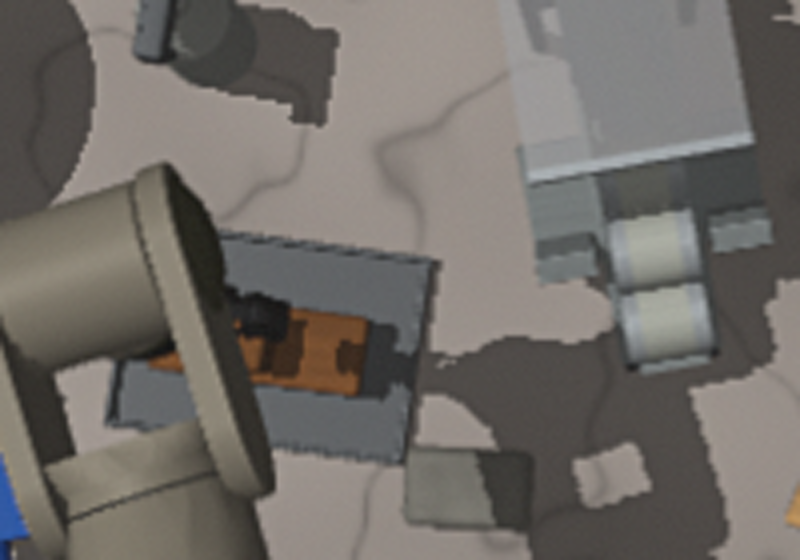

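```bash
python3 - <<'E'
from look import *
from scipy.optimize import least_squares
p=np.load("chute.npy")
for n in ("top","scene"):
    W=cloud(n,np.load(f"{n}5.npz")['d']).reshape(-1,3)
    W=W[~np.isnan(W[:,0])]
    c,s=np.cos(p[2]),np.sin(p[2])
    def loc(q):
        d=W-np.array([q[0],q[1],0]); L=np.c_[c*d[:,0]+s*d[:,1],-s*d[:,0]+c*d[:,1],d[:,2]-.05]
        return np.c_[ca*L[:,0]+sa*L[:,2],L[:,1],-sa*L[:,0]+ca*L[:,2]]
    S=loc(p); m=(abs(S[:,1])<.034)&(S[:,2]>.022)&(S[:,2]<.07)&(S[:,0]>-.02)&(S[:,0]<.1)
    Q=S[m]; 
    def f(q):
        a=abs(np.hypot(Q[:,0]-q[0],Q[:,2]-q[1])-.028); b=abs(np.hypot(Q[:,0]-q[0]-.056,Q[:,2]-q[1])-.028); return np.minimum(a,b)
    r=least_squares(f,[.028,.028],loss='cauchy',f_scale=.003)
    print(n,len(Q),r.x,np.median(f(r.x)),'lat pct',np.percentile(Q[Q[:,2]>.04][:,1],[1,5,50,95,99]))
o=np.load("top5.npz")['im']
p2=p
draw("top",o,p2,(285,215,355,280),9,"pics/o8.png")
im=cv2.imread("pics/o8.png")
for sg in(28,84):
  for l in(-.03,.03):
    q=proj("top",S2W([[sg/1000-.028,l,.028],[sg/1000,l,.056],[sg/1000+.028,l,.028]],p))
    cv2.polylines(im,[np.int32((q+.5-[285,215])*9)],False,(255,255,255),1)
cv2.imwrite("pics/o8.png",im)
E
```

```text
top 654 [0.03175158 0.02664912] 0.0019396796046115342 lat pct [-0.02771143 -0.02522554  0.00179671  0.02922362  0.03157591]
scene 291 [0.0370356  0.02161988] 0.0024556367936121835 lat pct [-0.03306511 -0.03156016 -0.00469273  0.02679847  0.03110173]
```

View pics/o8.png

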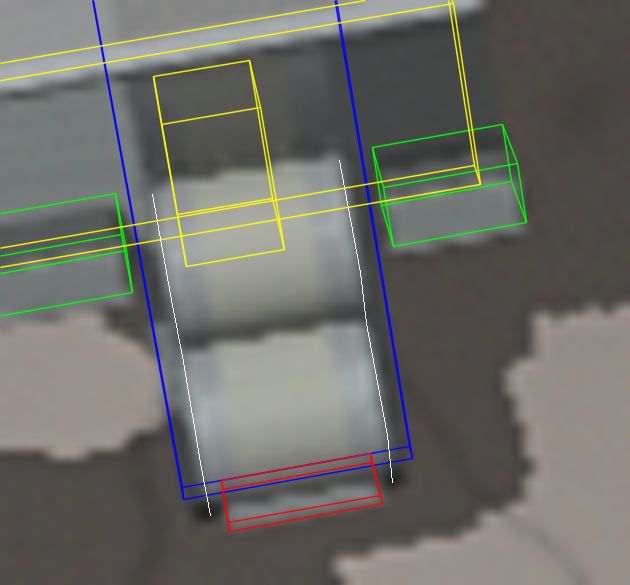

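jog_arm([
  [[0.02,0.9,-0.14,0.05,0.29,-0.41],[-0.04,0.91,-0.15,0.04,0.29,-0.42],[-0.08,0.9,-0.16,0.05,0.29,-0.41],[-0.13,0.89,-0.17,0.04,0.29,-0.41],[-0.17,0.88,-0.18,0.05,0.3,-0.41],[-0.38,0.64,0.39,0.0,0.3,0.0],[-0.4,0.64,0.38,0.0,0.3,0.0],[-0.41,0.65,0.36,0.0,0.31,0.0],[-0.43,0.64,0.34,0.0,0.3,0.0],[-0.45,0.64,0.31,0.0,0.3,0.0]],
])

```text
time_s: 12.3
position: [0.439, -0.0184, 0.2026]
tool_rot: [[0.882, 0.203, 0.425], [0.183, -0.979, 0.087], [0.434, 0.001, -0.901]]
ft_force: [0.6, 0.1, -0.6]
grip_width: 0.0856
```

jog_arm([
  [[0,0,0,0,0,0],[0,0,0,0,0,0],[0,0,0,0,0,0]],
])

```text
time_s: 12.6
position: [0.4404, -0.0171, 0.2043]
tool_rot: [[0.882, 0.204, 0.425], [0.184, -0.979, 0.088], [0.434, 0.001, -0.901]]
ft_force: [-0.5, 0.4, 0.6]
grip_width: 0.0855
```

```bash
python3 - <<'E'
from look import *
p=np.load("chute.npy")
o=look(6,(280,150,440,290),(240,180,380,320))
print(o['q'],np.degrees(Ro.from_matrix(o['tool_rot'].T@Rt(p[2])).as_rotvec()))
plan([(S2W([[.029,0,.06]],p)[0],Rt(p[2])),(S2W([[.029,0,.013]],p)[0],Rt(p[2]))],step=.015)
E
```

```text
12.7 [ 0.44046486 -0.01685303  0.20446764] [ 0.0175597  -0.45342124  0.20138629] 0.08500029689526109
[-27.44992876   2.970558   109.65329762  21.32465495  48.92134004
  39.19906547] [0.02061744 0.28131896 0.08718783]
[[[0.01, 0.0, 0.35, 0.0, 0.0, 0.0], [0.01, 0.0, 0.36, 0.0, 0.01, 0.0], [0.01, 0.01, 0.35, 0.0, 0.0, 0.0], [0.01, 0.0, 0.35, 0.0, 0.01, 0.01], [0.01, 0.0, 0.35, 0.0, 0.0, 0.0], [0.0, 0.0, 0.36, 0.0, 0.01, 0.0], [0.01, 0.0, 0.35, 0.0, 0.0, 0.0], [0.0, 0.0, 0.29, 0.0, 0.0, 0.0], [0.0, 0.0, 0.3, 0.0, 0.0, 0.0], [0.0, 0.0, 0.29, 0.0, 0.0, 0.0]]]
[[[0.0, 0.0, 0.29, 0.0, 0.0, 0.0]]]
11 end [ 0.5049 -0.0039  0.0745] 0.03127796400756077
```

View pics/scene6.png

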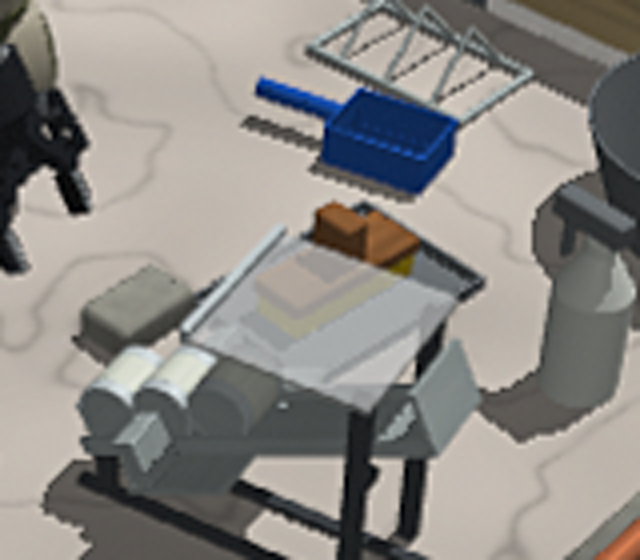

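View pics/top6.png

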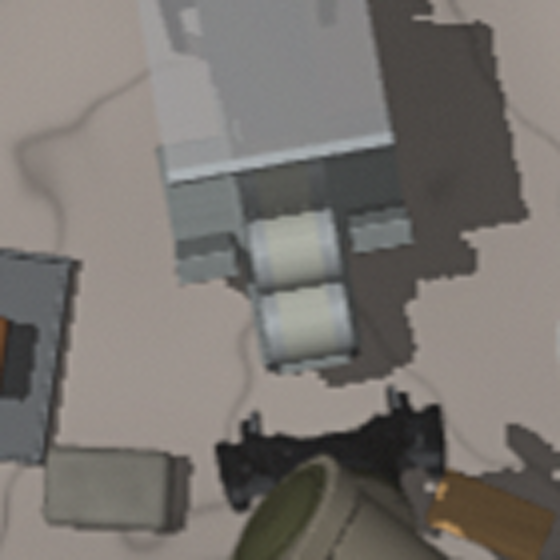

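jog_arm([
  [[0.01,0.0,0.35,0.0,0.0,0.0],[0.01,0.0,0.36,0.0,0.01,0.0],[0.01,0.01,0.35,0.0,0.0,0.0],[0.01,0.0,0.35,0.0,0.01,0.01],[0.01,0.0,0.35,0.0,0.0,0.0],[0.0,0.0,0.36,0.0,0.01,0.0],[0.01,0.0,0.35,0.0,0.0,0.0],[0,0,0,0,0,0]],
])

```text
time_s: 13.5
position: [0.4847, -0.0078, 0.1152]
tool_rot: [[0.881, 0.204, 0.427], [0.183, -0.979, 0.09], [0.436, -0.001, -0.9]]
ft_force: [-0.6, -0.9, 0.0]
grip_width: 0.0853
```

```bash
python3 - <<'E'
from look import *
p=np.load("chute.npy")
o=look(7,(280,190,400,290),(270,200,370,300),6)
t=proj("top",S2W([[.029,.0425+.002,.065],[.029,-.0445,.065]],p)); print(t)
plan([(S2W([[.029,0,.013]],p)[0],Rt(p[2]))],step=.012)
E
```

```text
13.6 [ 0.48459669 -0.00830377  0.11648212] [ 0.36868958  0.4424589  -0.06506725] 0.08555247835119535
[[302.01937257 268.37369053]
 [332.87295604 262.81120011]]
[[[0.0, 0.0, 0.29, 0.0, 0.0, 0.0], [0.0, 0.0, 0.3, 0.0, 0.0, 0.0], [0.01, 0.0, 0.29, 0.0, 0.0, 0.0], [0.0, 0.0, 0.29, 0.0, 0.01, 0.0]]]
4 end [ 0.505  -0.0041  0.0746] 0.04871681804904119
```

View pics/scene7.png

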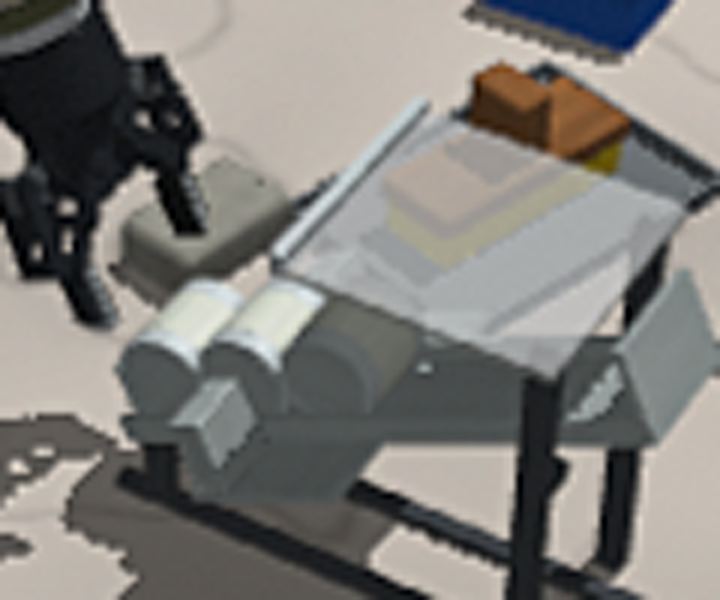

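View pics/top7.png

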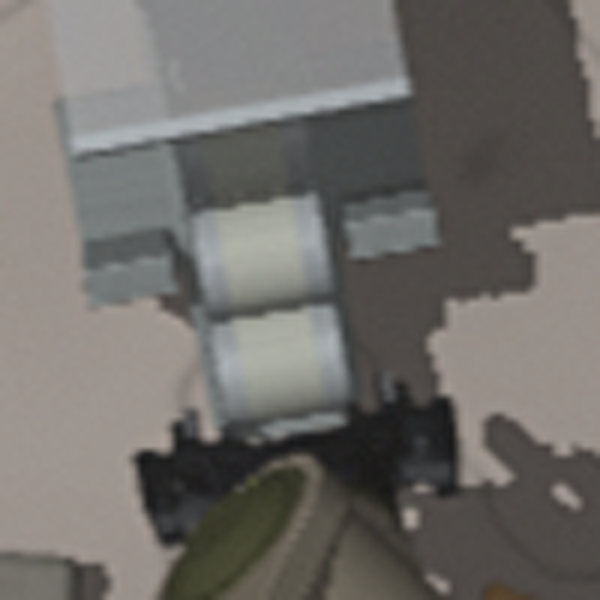

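The fingertips at about (301,270) and (335,264) straddle the front tin's axis line to within a pixel. I'll go down the last part and close.

jog_arm([
  [[0.0,0.0,0.29,0.0,0.0,0.0],[0.0,0.0,0.3,0.0,0.0,0.0],[0.01,0.0,0.29,0.0,0.0,0.0],[0.0,0.0,0.27,0.0,0.01,0.0],[0,0,0,0,0,0]],
])

```text
time_s: 14.1
position: [0.5045, -0.0046, 0.0734]
tool_rot: [[0.881, 0.202, 0.428], [0.181, -0.979, 0.09], [0.437, -0.002, -0.899]]
ft_force: [0.1, -0.7, -0.3]
grip_width: 0.0851
```

jog_arm([
  [[0,0,0,0,0,0],[0,0,0,0,0,0],[0,0,0,0,0,0],[0,0,0,0,0,0],[0,0,0,0,0,0],[0,0,0,0,0,0],[0,0,0,0,0,0]],
], grip=-1, squeeze=50)

```text
time_s: 14.8
position: [0.5044, -0.0049, 0.0753]
tool_rot: [[0.88, 0.202, 0.43], [0.182, -0.979, 0.089], [0.439, 0.0, -0.898]]
ft_force: [-4.4, -1.2, 6.7]
grip_width: 0.0597
```

```bash
python3 - <<'E'
from look import *
o=look(8,(280,190,400,290),(270,200,370,300),6)
E
```

```text
14.9 [ 0.50440988 -0.00489496  0.07535286] [-4.91670937 -2.53092153  5.94698978] 0.059725062871142626
```

View pics/scene8.png

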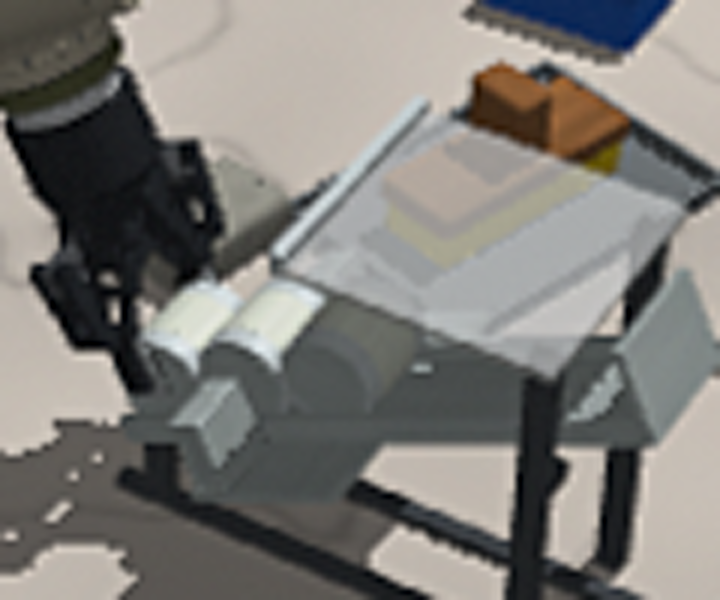

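Grip width is 59.7 mm, so the tin is held by its ends, slightly downhill of its centre but well on the face. Lifting.

jog_arm([
  [[0,0,-0.2,0,0,0],[0,0,-0.3,0,0,0],[0,0,-0.4,0,0,0],[0,0,-0.5,0,0,0],[0,0,-0.6,0,0,0],[0,0,-0.7,0,0,0],[0,0,-0.7,0,0,0],[0,0,-0.5,0,0,0],[0,0,-0.2,0,0,0],[0,0,0,0,0,0]],
])

```text
time_s: 15.9
position: [0.4336, -0.0195, 0.2231]
tool_rot: [[0.88, 0.202, 0.431], [0.181, -0.979, 0.088], [0.44, 0.001, -0.898]]
ft_force: [0.5, 0.2, -2.8]
grip_width: 0.0593
```

```bash
python3 - <<'E'
from look import *
o=look(9,(260,170,400,290),(250,190,400,310),5)
W=cloud("top",np.load("top0.npz")['d']).reshape(-1,3)
c=np.array([.499,-.290]); r=np.hypot(*(W[:,:2]-c).T)
for a in range(0,105,10):
    m=(r>=a/1000)&(r<(a+10)/1000); print(a,np.round(np.nanpercentile(W[m,2],[10,50,90]),3),end=' ')
E
```

```text
16.0 [ 0.43367183 -0.01923813  0.22163687] [-0.13339492  0.00974252 -3.36146748] 0.05929415304889873
0 [-0.001  0.004  0.009] 10 [-0.     0.005  0.01 ] 20 [-0.001  0.004  0.009] 30 [-0.     0.004  0.009] 40 [0.001 0.007 0.013] 50 [0.006 0.011 0.018] 60 [0.011 0.018 0.026] 70 [0.019 0.027 0.034] 80 [0.029 0.039 0.054] 90 [0.002 0.056 0.066] 100 [-0.004  0.002  0.065]
```

View pics/scene9.png

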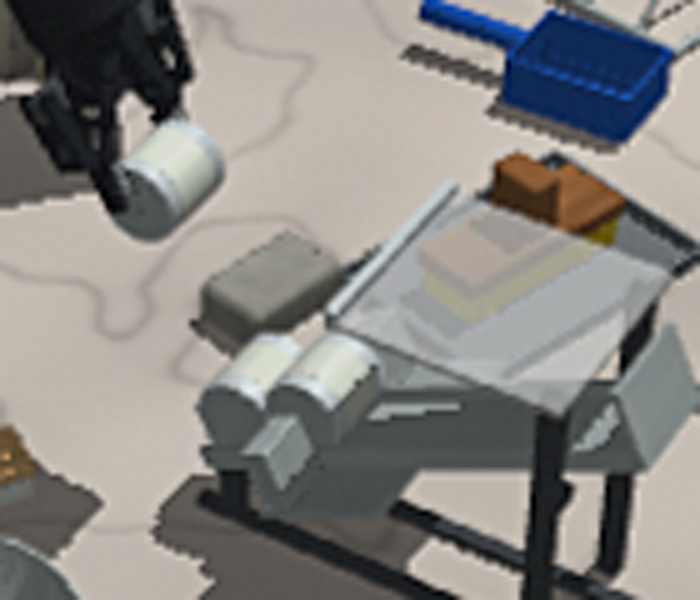

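View pics/top9.png

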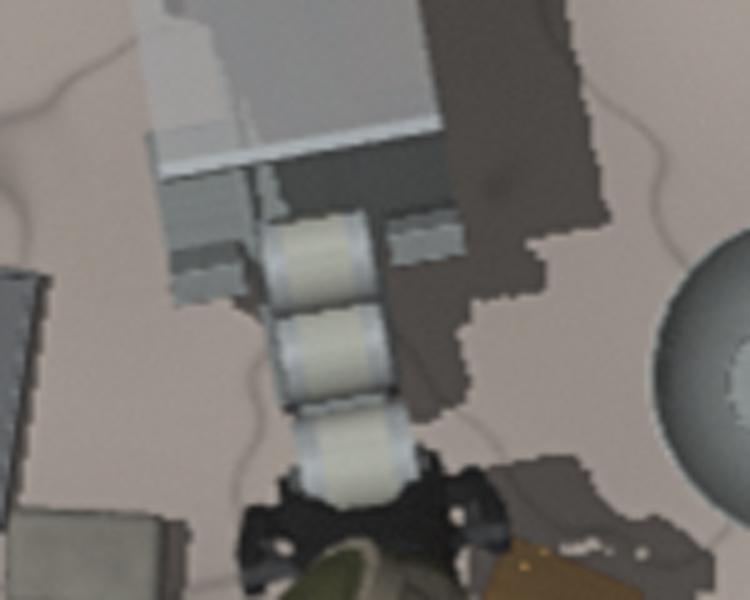

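```bash
python3 - <<'E'
from look import *
from scipy.optimize import least_squares
o=env.observe()
for n in("scene","top"):
    W=cloud(n,np.load(f"{n}9.npz")['d']).reshape(-1,3); W=W[~np.isnan(W[:,0])]
    T=(W-o['position'])@o['tool_rot']
    m=(abs(T[:,1])<.026)&(T[:,0]>-.0)&(T[:,0]<.06)&(abs(T[:,2])<.05); Q=T[m]
    f=lambda q:np.hypot(Q[:,0]-q[0],Q[:,2]-q[1])-.028
    r=least_squares(f,[.008,-.01],loss='cauchy',f_scale=.003); print(n,len(Q),r.x,np.median(abs(f(r.x))))
    m=(abs(T[:,0]-.01)<.05)&(abs(T[:,2])<.03)&(abs(T[:,1])<.05);print(np.percentile(T[m,1],[2,50,98]))
E
```

```text
scene 215 [ 0.00687549 -0.01056558] 0.001689744848230857
[-0.02755151  0.02426951  0.04420535]
top 330 [ 0.00437141 -0.0130393 ] 0.0015151889578508097
[-0.03772014 -0.00225231  0.03879018]
```

```bash
python3 - <<'E'
from look import *
V=Rt(0,0)
plan([((.45,-.11,.22),Rt(.1,13)),((.4935,-.29,.18),V)],step=.03)
E
```

```text
[[[-0.02, 0.58, 0.0, -0.06, -0.38, 0.16], [0.0, 0.57, 0.01, -0.06, -0.37, 0.16], [0.01, 0.58, 0.01, -0.06, -0.38, 0.17], [0.03, 0.57, 0.02, -0.06, -0.38, 0.16], [0.06, 0.66, 0.16, -0.01, -0.22, 0.09], [0.07, 0.65, 0.16, -0.01, -0.21, 0.1], [0.08, 0.65, 0.16, -0.01, -0.22, 0.09], [0.1, 0.66, 0.15, -0.01, -0.21, 0.1], [0.11, 0.65, 0.16, -0.01, -0.22, 0.09], [0.13, 0.64, 0.15, -0.01, -0.21, 0.1]]]
[[[0.14, 0.65, 0.14, -0.01, -0.22, 0.09]]]
11 end [ 0.4935 -0.29    0.1801] 0.01870934077727935
```

jog_arm([
  [[-0.02,0.58,0.0,-0.06,-0.38,0.16],[0.0,0.57,0.01,-0.06,-0.37,0.16],[0.01,0.58,0.01,-0.06,-0.38,0.17],[0.03,0.57,0.02,-0.06,-0.38,0.16],[0.06,0.66,0.16,-0.01,-0.22,0.09],[0.07,0.65,0.16,-0.01,-0.21,0.1],[0.08,0.65,0.16,-0.01,-0.22,0.09],[0.1,0.66,0.15,-0.01,-0.21,0.1],[0.11,0.65,0.16,-0.01,-0.22,0.09],[0.13,0.64,0.15,-0.01,-0.21,0.1]],
])

```text
time_s: 17.0
position: [0.4881, -0.2651, 0.1843]
tool_rot: [[0.999, 0.014, 0.031], [0.014, -1.0, 0.003], [0.031, -0.003, -1.0]]
ft_force: [-0.0, 0.7, -2.5]
grip_width: 0.0591
```

jog_arm([
  [[0.14,0.65,0.14,-0.01,-0.22,0.09],[0,0,0,0,0,0],[0,0,0,0,0,0]],
])

```text
time_s: 17.3
position: [0.4939, -0.2899, 0.1791]
tool_rot: [[1.0, 0.0, -0.001], [0.0, -1.0, 0.002], [-0.001, -0.002, -1.0]]
ft_force: [0.1, 0.5, -3.3]
grip_width: 0.0593
```

```bash
python3 - <<'E'
from look import *
look(10,(190,200,350,340),(350,210,480,330),5)
E
```

```text
17.4 [ 0.4938132  -0.28927717  0.180316  ] [ 0.27346249  0.75348687 -2.03570101] 0.059500037341414944
```

View pics/scene10.png

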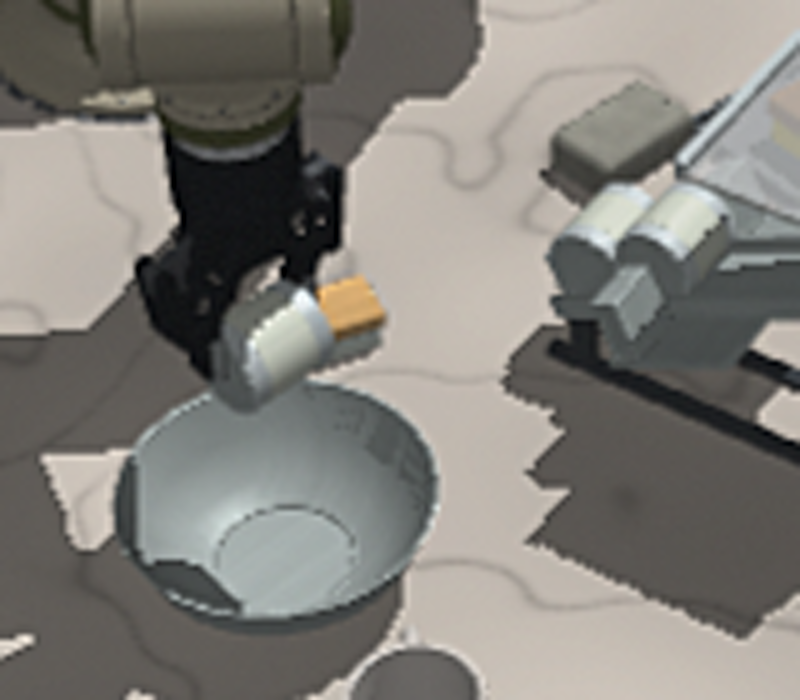

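View pics/top10.png

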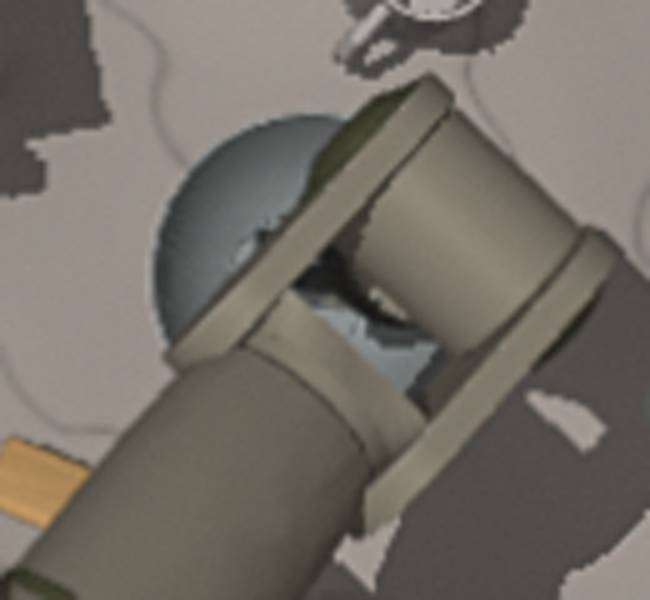

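jog_arm([
  [[0,0,0.4,0,0,0],[0,0,0.6,0,0,0],[0,0,0.6,0,0,0],[0,0,0.6,0,0,0],[0,0,0.6,0,0,0],[0,0,0.5,0,0,0],[0,0,0.3,0,0,0],[0,0,0.15,0,0,0],[0,0,0,0,0,0]],
])

```text
time_s: 18.3
position: [0.4941, -0.2899, 0.0309]
tool_rot: [[1.0, 0.001, 0.001], [0.001, -1.0, -0.0], [0.001, 0.0, -1.0]]
ft_force: [-0.1, 0.1, -2.5]
grip_width: 0.059
```

jog_arm([
  [[0,0,0.06,0,0,0],[0,0,0,0,0,0]],
])

```text
time_s: 18.5
position: [0.4943, -0.2904, 0.0292]
tool_rot: [[1.0, 0.001, 0.002], [0.001, -1.0, -0.001], [0.002, 0.001, -1.0]]
ft_force: [0.1, 0.4, -2.6]
grip_width: 0.0594
```

jog_arm([
  [[0,0,0.06,0,0,0],[0,0,0,0,0,0]],
])

```text
time_s: 18.7
position: [0.4941, -0.2903, 0.0262]
tool_rot: [[1.0, 0.0, 0.001], [0.0, -1.0, -0.0], [0.001, 0.0, -1.0]]
ft_force: [-0.2, -0.4, -2.3]
grip_width: 0.0596
```

jog_arm([
  [[0,0,0.06,0,0,0],[0,0,0,0,0,0]],
])

```text
time_s: 18.9
position: [0.494, -0.2902, 0.0236]
tool_rot: [[1.0, 0.001, 0.001], [0.001, -1.0, -0.0], [0.001, 0.0, -1.0]]
ft_force: [-0.8, -0.0, -3.0]
grip_width: 0.0592
```

jog_arm([
  [[0,0,0.05,0,0,0],[0,0,0,0,0,0]],
])

```text
time_s: 19.1
position: [0.4942, -0.2903, 0.0219]
tool_rot: [[1.0, 0.001, 0.001], [0.001, -1.0, -0.001], [0.001, 0.001, -1.0]]
ft_force: [-0.5, 1.0, -0.6]
grip_width: 0.0594
```

jog_arm([
  [[0,0,0.03,0,0,0],[0,0,0,0,0,0]],
])

```text
time_s: 19.3
position: [0.4942, -0.2903, 0.0218]
tool_rot: [[1.0, 0.001, 0.002], [0.001, -1.0, -0.001], [0.002, 0.001, -1.0]]
ft_force: [-4.0, 2.2, 10.9]
grip_width: 0.0594
```

Contact with the bowl floor. I'll open slightly (grip 0.7, about 72 mm) and lift out.

jog_arm([
  [[0,0,-0.03,0,0,0],[0,0,0,0,0,0],[0,0,0,0,0,0],[0,0,0,0,0,0],[0,0,0,0,0,0]],
], grip=0.7)

```text
time_s: 19.8
position: [0.4941, -0.2902, 0.0217]
tool_rot: [[1.0, 0.0, 0.001], [0.0, -1.0, -0.0], [0.001, 0.0, -1.0]]
ft_force: [0.7, 1.0, 0.9]
grip_width: 0.0725
```

jog_arm([
  [[0,0,-0.1,0,0,0],[0,0,-0.2,0,0,0],[0,0,-0.4,0,0,0],[0,0,-0.7,0,0,0],[0,0,-0.8,0,0,0],[0,0,-0.9,0,0,0],[0,0,-0.9,0,0,0],[0,0,-0.9,0,0,0],[0,0,-0.5,0,0,0]],
])

```text
time_s: 20.7
position: [0.4942, -0.2904, 0.2418]
tool_rot: [[1.0, 0.001, 0.005], [0.001, -1.0, -0.004], [0.005, 0.004, -1.0]]
ft_force: [0.7, 0.5, -0.0]
grip_width: 0.0729
```

```bash
python3 - <<'E'
from look import *
look(11,(190,200,350,340),(350,210,480,330),5)
V=Rt(0,0)
plan([((.28,-.38,.30),V)])
E
```

```text
20.8 [ 0.49450268 -0.2906899   0.24160442] [-0.05761137 -0.21490654 -0.48289976] 0.07268365655491199
[[[-0.76, 0.32, -0.21, 0.0, -0.01, 0.0], [-0.77, 0.32, -0.21, 0.01, 0.0, 0.0], [-0.77, 0.32, -0.21, 0.0, -0.01, 0.0], [-0.76, 0.32, -0.21, 0.01, 0.0, 0.0], [-0.77, 0.32, -0.21, 0.0, -0.01, 0.0], [-0.76, 0.32, -0.21, 0.01, -0.01, 0.0], [-0.77, 0.31, -0.21, 0.0, 0.0, 0.0]]]
7 end [ 0.2799 -0.3798  0.2999] 0.041925046052913334
```

View pics/scene11.png

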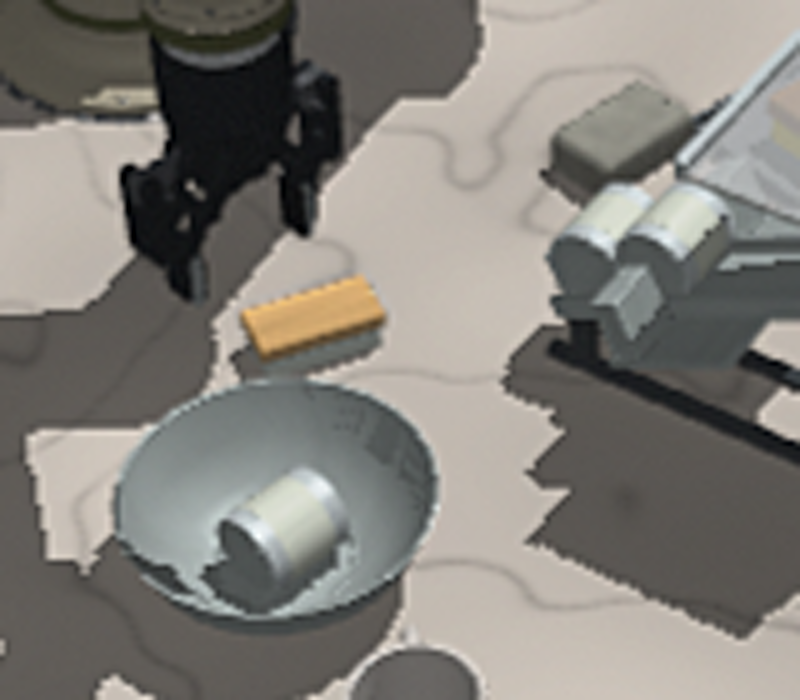

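The tin lies in the bowl. I'll move the arm clear and check every condition.

jog_arm([
  [[-0.76,0.32,-0.21,0.0,-0.01,0.0],[-0.77,0.32,-0.21,0.01,0.0,0.0],[-0.77,0.32,-0.21,0.0,-0.01,0.0],[-0.76,0.32,-0.21,0.01,0.0,0.0],[-0.77,0.32,-0.21,0.0,-0.01,0.0],[-0.76,0.32,-0.21,0.01,-0.01,0.0],[-0.77,0.31,-0.21,0.0,0.0,0.0],[0,0,0,0,0,0],[0,0,0,0,0,0],[0,0,0,0,0,0]],
])

```text
time_s: 21.8
position: [0.2801, -0.379, 0.2962]
tool_rot: [[1.0, 0.001, -0.005], [0.001, -1.0, 0.005], [-0.005, -0.005, -1.0]]
ft_force: [0.9, 0.2, -0.0]
grip_width: 0.0724
```

```bash
python3 - <<'E'
from look import *
from fit import sdf
from scipy.optimize import least_squares
look(12,(170,150,450,350),(160,130,520,340),2)
p=np.load("chute.npy"); c,s=np.cos(p[2]),np.sin(p[2])
for n in("top","scene"):
    W=cloud(n,np.load(f"{n}12.npz")['d']).reshape(-1,3); W=W[~np.isnan(W[:,0])]
    d=W-np.array([p[0],p[1],0]); L=np.c_[c*d[:,0]+s*d[:,1],-s*d[:,0]+c*d[:,1],d[:,2]-.05]
    S=np.c_[ca*L[:,0]+sa*L[:,2],L[:,1],-sa*L[:,0]+ca*L[:,2]]
    Q=S[(abs(S[:,1])<.034)&(S[:,2]>.022)&(S[:,2]<.07)&(S[:,0]>-.02)&(S[:,0]<.13)]
    f=lambda q:np.minimum(abs(np.hypot(Q[:,0]-q[0],Q[:,2]-q[1])-.028),abs(np.hypot(Q[:,0]-q[2],Q[:,2]-q[1])-.028))
    r=least_squares(f,[.028,.028,.084],loss='cauchy',f_scale=.003); print(n,'tins2,3 s,n,s',r.x)
    # tin in bowl
    t=W[(np.hypot(W[:,0]-.499,W[:,1]+.29)<.055)&(W[:,2]>.03)&(W[:,2]<.09)]
    print(' tin1',np.median(t,0),'top z',np.percentile(t[:,2],95))
    b=W[(W[:,2]>.058)&(W[:,2]<.072)&(abs(W[:,0]-.5)<.14)&(abs(W[:,1]+.295)<.145)&(np.hypot(W[:,0]-.499,W[:,1]+.29)>.07)]
    k=np.linalg.lstsq(np.c_[2*b[:,:2],np.ones(len(b))],(b[:,:2]**2).sum(1),rcond=None)[0]; print(' bowl',k[:2])
    B=W[(abs(W[:,0]-.486)<.06)&(abs(W[:,1]-.30)<.1)&(W[:,2]>.012)&(W[:,2]<.11)]
    def g(q):
        X=(B-q[:3])@Ro.from_rotvec(q[3:]).as_matrix()
        return np.min(np.abs([sdf(X,(-.027,-.075,-.066),(.027,.075,-.042)),sdf(X,(-.03,-.08,-.042),(.03,.08,-.024)),sdf(X,(-.023,-.015,-.024),(.023,.015,.024))]),0)
    r=least_squares(g,[.486,.30,.071,0,0,-.1],loss='cauchy',f_scale=.003,diff_step=1e-4,x_scale=[.01]*3+[.1]*3); print(' knob',np.round(r.x,3),len(B))
    for q in ("pumice","nail_brush","mug","scoop","spray_bottle","jar"):
        o=[x for x in spotter.trace(n,q)]
        if o:
            W2=cloud(n,np.load(f"{n}12.npz")['d'])[o[0]['pixels']]; print('  ',q,round(o[0]['score'],2),np.round(np.nanmedian(W2,0),3))
E
```

```text
21.9 [ 0.28029052 -0.37900761  0.29629844] [-0.80949664 -0.23965693  0.24112302] 0.07258339602822915
top tins2,3 s,n,s [0.03168043 0.0262827  0.08935983]
 tin1 [ 0.49546524 -0.28701013  0.05554127] top z 0.06397193047763394
 bowl [ 0.49922532 -0.28944022]
 knob [ 0.478  0.3    0.072 -0.007 -0.03  -0.112] 1155
   pumice 0.74 [0.376 0.139 0.035]
   nail_brush 0.75 [ 0.363 -0.145  0.032]
   mug 0.67 [ 0.688 -0.357  0.035]
   scoop 0.92 [0.368 0.5   0.008]
   spray_bottle 0.7 [0.701 0.344 0.127]
   jar 0.67 [ 0.426 -0.528  0.082]
scene tins2,3 s,n,s [0.03572399 0.02153225 0.09219977]
 tin1 [ 0.51359294 -0.29618273  0.05160967] top z 0.06052162050106683
 bowl [ 0.50090423 -0.29101003]
 knob [ 0.484  0.299  0.07  -0.011 -0.007 -0.085] 307
   pumice 0.68 [0.39  0.131 0.03 ]
   nail_brush 0.95 [ 0.375 -0.151  0.028]
   mug 0.9 [ 0.695 -0.357  0.053]
   scoop 0.71 [0.371 0.487 0.025]
   jar 0.59 [ 0.442 -0.544  0.08 ]
```

View pics/top12.png

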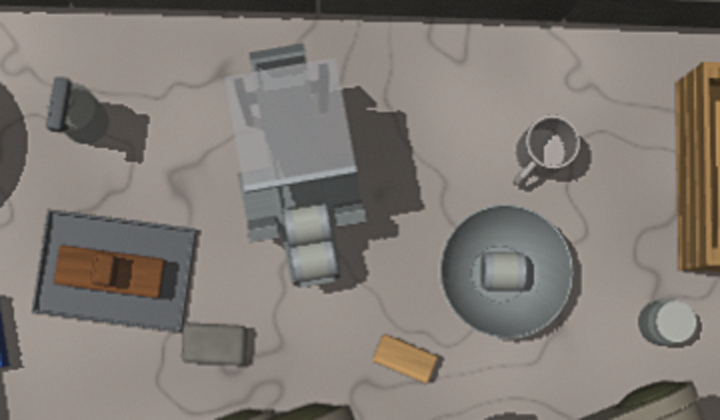

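View pics/scene12.png

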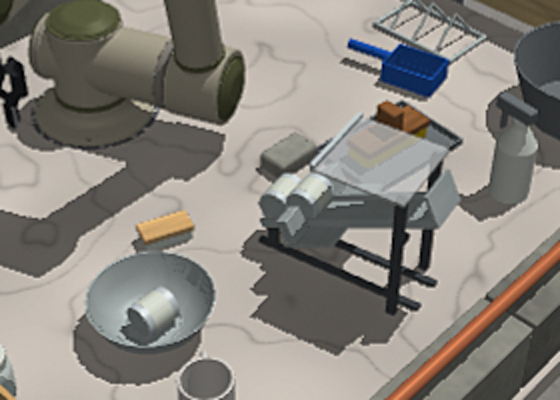

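```bash
python3 -c "
from rig import close_job
print(close_job())"
```

```text
the job is handed in; nothing more can be done
None
```

The job is handed in at about 22.5 s of the 64 s. All my last checks showed the end conditions met, but the hand-in returns no verdict.

What I did:
- **Brush:** I gripped the knob with the tool tilted to the chute floor's normal and lifted it out along that normal. I turned it upright and laid it bristles down in the tray.
- **Tins:** All three rolled down when the brush came out. I took the foremost by its flat ends and set it on the bowl floor, and the other two moved up to the stop.

Last checks, with the arm clear:

| Check | Measured | Limit |
|---|---|---|
| Knob height | 70–72 mm | under 75.5 mm |
| Brush tilt | 0.01–0.03 rad | 0.05 rad |
| Knob from tray centre | about 5 mm | 70 mm |
| First tin from bowl axis | roughly 4–14 mm, from visible surface points | 55 mm |
| First tin centre height | about 35 mm | under 62 mm |
| Bowl shift | about 1 mm | 60 mm |
| Bystander shift | no more than about 5 mm | 40 mm |

Three points were less certain:
- **Cameras disagree at the stop:** Against my fitted chute, the second tin sat about 4 mm (top camera) and 10 mm (scene camera) from its place. The third was about 6 mm and 10 mm from its place. I put most of this down to error in my chute pose, because the first tin showed nearly the same offset when it rested against the stop.
- **Off-centre grip:** The tin was gripped about 5 mm off centre, but it held.
- **Spray bottle:** The scene camera's network missed it in the final check. The top camera shows it unmoved.

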